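# Square up a pile of chocolate bars and box it

### The arm

A 6-joint arm with a two-finger parallel gripper is mounted at the origin on a cart in front of the work surface, level with it; the furniture and walls round the work are solid. World frame = base frame: x ahead of the robot, y to its left, z up, the work surface at z = 0. Lengths are in mm, angles in rad, forces in N, time in s.
With the tool pointing down it reaches from about 400 to 925 mm from the base axis. Payload 12.5 kg.
Tool frame: the origin (TCP) lies at the very end of the fingers, on their centre line; the grasp point (between the pads) lies 19 mm behind it (env.grip_point_offset is the distance from the TCP to the grasp point, in mm); z points along the fingers, y is the direction in which the jaws open and shut (so a half turn about z gives the same grasp; the last joint's range is limited). The gripper opens to 95 mm and grips with 3 to 60 N. Pads are 20 mm wide; open, the fingers measure 119 mm over their backs; the gripper's body (75 mm by 180 mm) begins 59 mm behind the grasp point.
Start: joints at [1.082, 0.491, 1.559, -0, 1.092, -0.106], TCP at [233.436, 579.792, 174.961] pointing down, gripper open.
Joint ranges: [-3.1, 3.1], [-0.84, 2.19], [0.05, 2.79], [-1.13, 4.28], [0.06, 2.93], [-2.69, 2.69]. Speed limits (rad/s): [2.22, 2.22, 2.79, 3.14, 3.14, 3.14].

### API

Orientations are given as [roll, pitch, yaw] about the fixed x, y, z axes, in that order (R = Rz(yaw) Ry(pitch) Rx(roll)).
In Python, from cell import env gives the robot as it stands.
- The arm moves only by the tool drive_tool, never from a script. Its argument "commands" is a list of rows, each an object of numbers: "dx", "dy", "dz": the shift along the world's x, y, z in mm; "yaw": the turn about the world's z in degrees. In form: [{"dx": .., "dy": .., "dz": .., "yaw": ..}, ...]. A call has 1 to 5 rows; each row shifts and turns the commanded pose from where the row before left it; what a row does not reach is not made up. A row lasts 1/12 s, in which the tool goes at most 41.7 mm and 7.16 degrees, less where a joint would pass 70% of its speed; a pose out of reach is approached as far as the arm can. A call with a gripper value outside its range is refused whole. "grip" is the opening, from 0 (shut) to 1 (fully open), set as the call begins (left out, the last holds). The fingers move at their own pace and stop on an object; the grip force is fixed at half the most. Time passes only in rows, so rows that do not move let the fingers close. It gives the time, the measured TCP pose, the force and the opening at its end, in the units of the state.
- env.state(): the state, without advancing time (a new reading comes with each control period).
- env.read_camera(name): name is "scene" or "side" or "wrist"; returns the picture (384x512x3 uint8, red, green, blue); there is no depth.
- env.calibration(name): a dict with "intrinsics" (3x3 intrinsics, pixels), "dist_coeffs" ([k1, k2, p1, p2, k3] as OpenCV has them; the pictures are not rectified), "rvec" (rotation vector, rad) and "tvec" (3), from world to camera coordinates, as OpenCV has them. Camera axes: x right, y down, z forward; pixel columns grow to the right and rows downward; lengths in mm; the calibration is good to about 2 mm. A picture is of the moment at which its call begins: read the wrist's pose just before it. calibration takes no time and is no camera call; for the wrist camera it gives the pose at the moment of the call.
- env.job_done(): hands the job in, once; it reports no verdict.
Trained networks look in the newest picture that a camera, given by its name, has taken for a name from the list of things; names that differ only in an ending like _2 or _b are one class to them, and where a whole thing is asked for, a point or a joint stands for the part that bears it (a point fixed in the world has none). Each returns a list of dicts, best first, with "conf" (0 to 1); they miss things now and then, are a little off and sometimes report something else, mostly with a low value. They report only what shows in the picture. A call takes as long as a camera call.
- env.trace(query, camera): "pixels" (384x512 bool, what is visible of it) and "pixel" ([column, row] in pixels, amid what is visible of it).
- env.place_of(query, camera): "pixel" ([column, row] in pixels: a listed point, or the origin of a listed thing).
The state is a dict: "t": time; "joints": joint angles; "qvel": joint speeds; "tau": joint torques, N m; "eef_pos": TCP position; "tcp_rot": TCP orientation; "ft_force": force on the tool from outside, world axes, zero at the start; "moment": the same for the moment, N m; "opening": opening from 0.0 (shut) to 1.0 (fully open).
Only numpy, scipy, OpenCV 4.12 (cv2) and the standard library are available. Lean on these libraries where they do the work, as an engineer would, in place of code of your own. Each camera call takes 0.05 s, during which the arm holds its last target.

### The job

Take the untidy pile of four wrapped chocolate bars, with the gold board they lie on, from the slat into the squaring corner and tap it, length towards the end fence, until board and bars make one neat pile flush against both fences. Then lower the squared pile into the open gift box, without dropping it, so that the board and all four bars lie flat inside; leave the ribbon spool, the praline and the marker where they are.

Things in the scene. Friction and masses are not known exactly. Their poses are not given: they have to be found in the camera images.
- slat: loose pale wooden slat, 104 (x) x 38 (y) x 14 mm, on which the untidy pile lies at the start, the bars' length along the slat's x; origin at the centre of its underside
- gold_board: stiff gold presentation board under the four bars, 67 (x) x 57 (y) x 4 mm, 14 g; origin at the centre of its underside. It is a little larger than the bars and overhangs the slat, so fingers that reach down to it hold the board and the bars ride on it
- bar_brown: wrapped chocolate bar in silver foil and a brown paper sleeve, 64 x 54 x 7 mm, 28 g; origin at the centre of its underside, x along its length, y along its width; lowest of the four bars at the start
- bar_blue: wrapped chocolate bar in silver foil and a blue paper sleeve, 64 x 54 x 7 mm, 28 g; origin at the centre of its underside, x along its length, y along its width; second from below of the four bars at the start
- bar_cream: wrapped chocolate bar in silver foil and a cream paper sleeve, 64 x 54 x 7 mm, 28 g; origin at the centre of its underside, x along its length, y along its width; third from below of the four bars at the start
- bar_green: wrapped chocolate bar in silver foil and a green paper sleeve, 64 x 54 x 7 mm, 28 g; origin at the centre of its underside, x along its length, y along its width; uppermost of the four bars at the start
- squaring_corner: fixed white board, 146 (x) x 136 (y) x 14 mm, origin at the centre of its underside; on it two aluminium fences, 14 mm thick, 30 mm high: the end fence along its +x edge, the side fence along its -y edge. A 38 mm wide thumb slot is cut right through the board from its front edge, another through its far edge and the end fence, so that a squared pile can be gripped by its two ends
- corner (a point): where the two fence faces meet, on the board's top (14 mm over the table); axes as the board's. End fence face at x = 0, side fence face at y = 0 (runs from x = 0 to -104 mm). The board reaches to x = -132, y = 122 mm. Thumb slots, right through: y = 9 to 47 mm, x > -7 and x < -59 mm. Flush to both, length along x, the gold board is centred at x = -33.5, y = 28.5 mm and a bar at -32, 27 mm
- gift_box: loose open coral-red gift box, 78 x 68 x 44 mm outside, inside 72 (x) x 62 (y) mm; origin at the centre of its underside. On its floor a white pad, 52 mm long (x), top at z = 9 mm for the pile. The long walls (y = +-31 mm inside) are whole; each end (x = +-36 mm inside) has a 43 mm wide thumb cut-out in its middle, open from the table (floor cut back to the pad, x = +-26 mm) to the top
- ribbon_spool: bystander: spool of gold ribbon lying flat, 74 mm across, 19 mm high; origin at its underside
- praline: bystander: chocolate in a brown pleated paper cup, 40 x 33 x 25 mm; origin at its underside
- red_marker: bystander: white marker pen with a red cap lying down, 135 mm long (along its y), 17 mm thick; origin at its underside

How it is judged (in metres and radians):
On the way, in this order (a step that is already met when the one before it is completed fails the run):
1. the gold board and all four bars lie piled in the squaring corner, all flush against both fences (each within 2.5 mm, square within 0.08 rad) (x of gold_board in the frame of corner between -0.036 and -0.031 m and y of gold_board in the frame of corner between 0.026 and 0.031 m and angle between the x axis of each of gold_board, bar_brown, bar_blue, bar_cream, bar_green and the x axis of corner, either way round below 0.08 rad and angle between each of gold_board, bar_brown, bar_blue, bar_cream, bar_green's own z axis and vertical below 0.08 rad and x of bar_brown in the frame of corner between -0.0345 and -0.0295 m and y of bar_brown in the frame of corner between 0.0245 and 0.0295 m and x of bar_blue in the frame of corner between -0.0345 and -0.0295 m and y of bar_blue in the frame of corner between 0.0245 and 0.0295 m and x of bar_cream in the frame of corner between -0.0345 and -0.0295 m and y of bar_cream in the frame of corner between 0.0245 and 0.0295 m and x of bar_green in the frame of corner between -0.0345 and -0.0295 m and y of bar_green in the frame of corner between 0.0245 and 0.0295 m), for 0.3 s.
2. the pile is let down into the gift box in the grip: the fingers still hold it when the gold board is within 15 mm of the pad in the box, with all four bars on it ((contact force between the fingers and gold_board above 0.3 N or contact force between the fingers and bar_brown above 0.3 N or contact force between the fingers and bar_blue above 0.3 N or contact force between the fingers and bar_cream above 0.3 N or contact force between the fingers and bar_green above 0.3 N) and z of gold_board in the frame of gift_box below 0.024 m and x of gold_board in the frame of gift_box between -0.012 and 0.012 m and y of gold_board in the frame of gift_box between -0.012 and 0.012 m and z of each of gold_board, bar_brown, bar_blue, bar_cream, bar_green in the frame of gift_box below 0.056 m and x of bar_brown in the frame of gift_box between -0.012 and 0.012 m and y of bar_brown in the frame of gift_box between -0.012 and 0.012 m and x of bar_blue in the frame of gift_box between -0.012 and 0.012 m and y of bar_blue in the frame of gift_box between -0.012 and 0.012 m and x of bar_cream in the frame of gift_box between -0.012 and 0.012 m and y of bar_cream in the frame of gift_box between -0.012 and 0.012 m and x of bar_green in the frame of gift_box between -0.012 and 0.012 m and y of bar_green in the frame of gift_box between -0.012 and 0.012 m), for 0.05 s.
At the end, for the whole second after the job is handed in: the gold board lies on the pad in the gift box (within 5 mm of it) and all four bars lie flat (within 0.08 rad) in one pile on it, each within 5 mm of the box's centre lines and below its rim, at rest; the box stands level on the table (x of gold_board in the frame of gift_box between -0.005 and 0.005 m and y of gold_board in the frame of gift_box between -0.005 and 0.005 m and z of gold_board in the frame of gift_box below 0.014 m and angle between the x axis of each of gold_board, bar_brown, bar_blue, bar_cream, bar_green and the x axis of gift_box, either way round below 0.12 rad and angle between each of gold_board, bar_brown, bar_blue, bar_cream, bar_green's own z axis and vertical below 0.08 rad and linear speed of each of gold_board, bar_brown, bar_blue, bar_cream, bar_green below 0.02 m/s and x of bar_brown in the frame of gift_box between -0.005 and 0.005 m and y of bar_brown in the frame of gift_box between -0.005 and 0.005 m and z of each of bar_brown, bar_blue, bar_cream, bar_green in the frame of gift_box below 0.038 m and x of bar_blue in the frame of gift_box between -0.005 and 0.005 m and y of bar_blue in the frame of gift_box between -0.005 and 0.005 m and x of bar_cream in the frame of gift_box between -0.005 and 0.005 m and y of bar_cream in the frame of gift_box between -0.005 and 0.005 m and x of bar_green in the frame of gift_box between -0.005 and 0.005 m and y of bar_green in the frame of gift_box between -0.005 and 0.005 m and angle between gift_box's own z axis and vertical below 0.05 rad and height (world z) of gift_box between -0.004 and 0.004 m); the robot touches nothing.
It fails at once if the ribbon spool is moved more than 20 mm (distance of ribbon_spool from where it was at the start of the episode above 0.02 m).
It fails at once if the praline is moved more than 20 mm (distance of praline from where it was at the start of the episode above 0.02 m).
It fails at once if the red marker is moved more than 20 mm (distance of red_marker from where it was at the start of the episode above 0.02 m).
It also fails if it takes over 72 s, if anything falls off the work surface, if the arm or the gripper's body presses on something with over 40 N, if the wrist force passes 120 N, or if a joint passes its speed limit or range.

## Working session

There is one attempt and no reset: what is moved stays moved. The work goes in short steps, Python scripts to look and compute and a tool call to move; the robot and the scene stay as the last step left them, time stands still between calls to the robot, and variables do not carry over. Pictures are saved under pics/ and viewed, and the job is handed in when it is done.

Besides the shell and the picture viewer there is one more tool, called in YAML: its name, and indented under it one key for each argument. drive_tool: Moves the arm, as the interface text tells. Its arguments: {"type":"object","properties":{"commands":{"type":"array"},"grip":{"type":"number"}},"required":["commands"]}

```bash
ls; mkdir -p pics; python3 - <<'E'
from cell import env
import cv2
print(env.state())
for n in ["scene","side","wrist"]:
    im=env.read_camera(n); cv2.imwrite(f"pics/{n}0.png",im[:,:,::-1])
    c=env.calibration(n); print(n,c)
E
```

```text
pics
{'t': 0.0, 'joints': array([ 1.08241462e+00,  4.91543529e-01,  1.55946080e+00,  3.28633236e-06,
        1.09169585e+00, -1.05627984e-01]), 'qvel': array([-0.00039537, -0.00044574,  0.00069545, -0.00034481,  0.00066162,
       -0.00103051]), 'tau': array([ 3.25060813e-03, -6.12634635e+01, -2.58185470e+01,  6.94173365e-02,
        4.81166714e-02, -1.16155375e-04]), 'eef_pos': array([233.27901519, 579.5173848 , 174.36782348]), 'tcp_rot': array([-3.14049161e+00, -1.19666737e-04,  2.75883735e+00]), 'ft_force': array([0.48763465, 0.64219104, 0.34004283]), 'moment': array([-0.05521984, -0.02738693,  0.00916782]), 'opening': 0.9998690059781934}
scene {'intrinsics': array([[477.56865103,   0.        , 241.92105415],
       [  0.        , 477.56865103, 199.3637878 ],
       [  0.        ,   0.        ,   1.        ]]), 'dist_coeffs': array([0.02130604, 0.        , 0.        , 0.        , 0.        ]), 'rvec': array([ 1.28066246, -2.07175645,  1.07530877]), 'tvec': array([349.61510789, 279.1797398 , 614.90920792])}
side {'intrinsics': array([[384.5898251 ,   0.        , 253.41843339],
       [  0.        , 384.5898251 , 190.96260013],
       [  0.        ,   0.        ,   1.        ]]), 'dist_coeffs': array([-0.08688177,  0.        ,  0.        ,  0.        ,  0.        ]), 'rvec': array([-0.01197594,  2.62185897, -1.70718292]), 'tvec': array([548.3772601 ,  12.14090248, 977.85860791])}
wrist {'intrinsics': array([[342.33481983,   0.        , 254.83541231],
       [  0.        , 342.33481983, 184.52499701],
       [  0.        ,   0.        ,   1.        ]]), 'dist_coeffs': array([-0.09490484,  0.        ,  0.        ,  0.        ,  0.        ]), 'rvec': array([-2.40762458, -1.62676579, -0.22391779]), 'tvec': array([-625.68823137,  -30.52021485,  390.48548674])}
```

View pics/scene0.png

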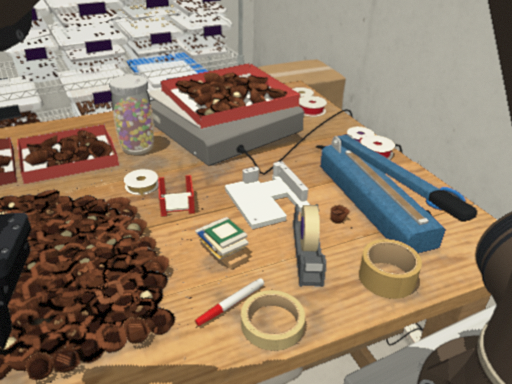

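View pics/side0.png

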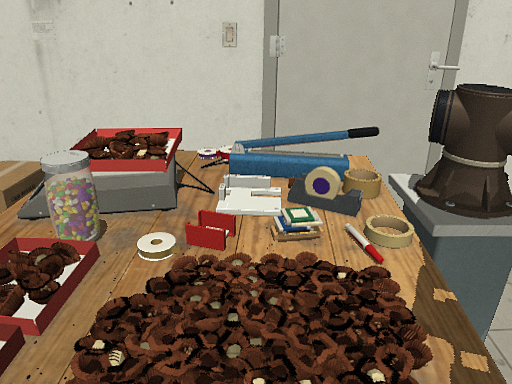

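View pics/wrist0.png

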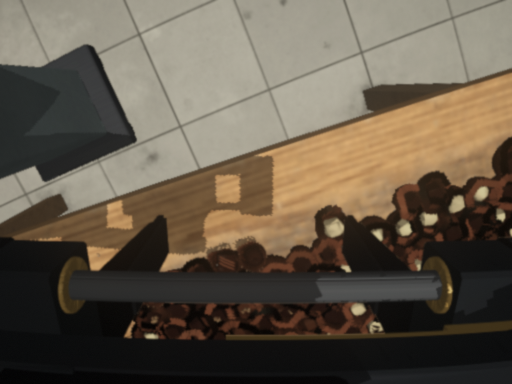

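```bash
cat > h.py <<'E'
from cell import env
import numpy as np, cv2
def ray(c,px):
    K=c["intrinsics"];d=c["dist_coeffs"]
    u=cv2.undistortPoints(np.array([[px]],float),K,d)[0,0]
    R=cv2.Rodrigues(c["rvec"])[0];t=np.array(c["tvec"])
    return -R.T@t, R.T@np.array([u[0],u[1],1.])
def onz(c,px,z):
    o,d=ray(c,px); return o+d*(z-o[2])/d[2]
def tri(c1,p1,c2,p2):
    o1,d1=ray(c1,p1);o2,d2=ray(c2,p2)
    d1/=np.linalg.norm(d1);d2/=np.linalg.norm(d2)
    s=np.linalg.lstsq(np.c_[d1,-d2],o2-o1,rcond=None)[0]
    a=o1+s[0]*d1;b=o2+s[1]*d2
    return (a+b)/2,np.linalg.norm(a-b)
def proj(c,P):
    return cv2.projectPoints(np.array(P,float).reshape(-1,3),c["rvec"],c["tvec"],c["intrinsics"],c["dist_coeffs"])[0].reshape(-1,2)
def crop(im,x0,y0,x1,y1,k,f):
    cv2.imwrite(f,cv2.resize(im[y0:y1,x0:x1,::-1],None,fx=k,fy=k,interpolation=cv2.INTER_CUBIC))
E
python3 - <<'E'
from h import *
np.set_printoptions(precision=1,suppress=True)
I={n:env.read_camera(n) for n in["scene","side"]}
C={n:env.calibration(n) for n in I}
crop(I["scene"],110,150,370,330,3,"pics/s1.png");crop(I["side"],130,160,430,280,2.6,"pics/d1.png")
for q in ["slat","gold_board","bar_brown","bar_blue","bar_cream","bar_green","squaring_corner","corner","gift_box","ribbon_spool","praline","red_marker"]:
    r={n:env.place_of(q,n) for n in I}
    for n in I: print(q,n,[(np.array(x["pixel"]),round(x["conf"],2)) for x in r[n][:2]])
    if r["scene"] and r["side"]: print("   ",tri(C["scene"],r["scene"][0]["pixel"],C["side"],r["side"][0]["pixel"]))
E
```

```text
slat scene [(array([219.1, 245.7]), 0.82)]
slat side [(array([294.8, 230.6]), 0.75)]
    (array([463.7, 204.1,   7.5]), np.float64(1.1636871981662742))
gold_board scene [(array([221.9, 240.7]), 0.67)]
gold_board side [(array([299.1, 227.3]), 0.51)]
    (array([457.4, 202.2,  18.4]), np.float64(6.969158530151089))
bar_brown scene [(array([143.6, 182.4]), 0.2)]
bar_brown side [(array([293. , 225.3]), 0.4), (array([290.9, 223.9]), 0.3)]
    (array([499.2, 330.3, 123.5]), np.float64(64.06157006209425))
bar_blue scene [(array([219.7, 234. ]), 0.48), (array([231.6, 301.3]), 0.4)]
bar_blue side [(array([292.1, 223.2]), 0.72)]
    (array([471.1, 199.7,  24.8]), np.float64(3.949568538833382))
bar_cream scene [(array([223.7, 241.3]), 0.53)]
bar_cream side [(array([303., 221.]), 0.47)]
    (array([448.2, 201.8,  28.9]), np.float64(0.9057415064887842))
bar_green scene []
bar_green side [(array([297.6, 215.9]), 0.82), (array([359.8, 245.4]), 0.6)]
squaring_corner scene [(array([268.9, 202.7]), 0.96)]
squaring_corner side [(array([250.7, 200.8]), 0.94)]
    (array([554. ,  48.3,  -1.8]), np.float6
[... 186 characters left out ...]
cene [(array([177.4, 202.2]), 0.89)]
gift_box side [(array([212., 238.]), 0.75)]
    (array([632.2, 222.6,   0.3]), np.float64(2.1397369024128245))
ribbon_spool scene [(array([142.3, 185.2]), 0.76)]
ribbon_spool side [(array([158.1, 249.7]), 0.59), (array([292. , 223.9]), 0.29)]
    (array([730.8, 267.1,  -2.1]), np.float64(0.050333307259850676))
praline scene [(array([337.6, 218.5]), 0.6), (array([227.8, 232.3]), 0.51)]
praline side [(array([291. , 187.2]), 0.47)]
    (array([447.9, -50.3,  -5.4]), np.float64(1.5980814082110686))
red_marker scene [(array([229.4, 304. ]), 0.64)]
red_marker side [(array([361.6, 245.9]), 0.88)]
    (array([335.3, 245. ,  -1.4]), np.float64(0.7960774981058922))
```

```bash
sleep 0
```

```text
(no output)
```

View pics/s1.png

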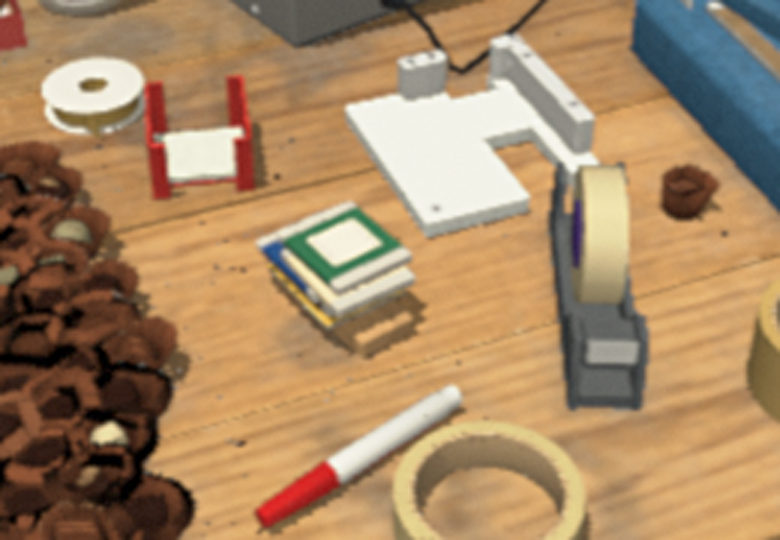

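View pics/d1.png

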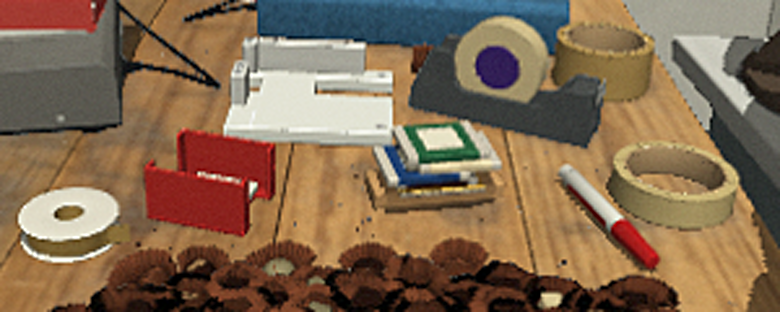

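```bash
python3 - <<'E'
from h import *
np.set_printoptions(precision=2,suppress=True)
from scipy.spatial.transform import Rotation as Ro
s=env.state();c=env.calibration("wrist");R=cv2.Rodrigues(c["rvec"])[0]
cen=-R.T@c["tvec"];T=Ro.from_euler("xyz",s["tcp_rot"]).as_matrix()
print("cam in tcp",T.T@(cen-s["eef_pos"]),"axes in tcp\n",T.T@R.T, "\ntool\n",T)
C={n:env.calibration(n) for n in ["scene","side"]}
# corner board axes from scene/side: place pixel of board corners manually later
for n in C: print(n,"cam",ray(C[n],[256,192])[0], proj(C[n],[[554,48,0],[654,48,0],[554,148,0]]))
E
```

```text
cam in tcp [  76.58    0.88 -209.36] axes in tcp
 [[ 0.   -0.96 -0.27]
 [ 1.    0.    0.  ]
 [-0.   -0.27  0.96]] 
tool
 [[-0.93  0.37  0.  ]
 [ 0.37  0.93  0.  ]
 [ 0.    0.   -1.  ]]
scene cam [-143.25  469.15  581.09] [[269.21 200.91]
 [247.28 177.61]
 [225.94 213.65]]
side cam [554.96 889.03 398.4 ] [[251.13 200.93]
 [209.82 200.37]
 [250.91 220.55]]
```

drive_tool:
  commands:
    - {"dx":5,"dy":-8,"dz":38,"yaw":-4.5}
    - {"dx":10,"dy":-16,"dz":35,"yaw":-4.5}
    - {"dx":20,"dy":-32,"dz":14,"yaw":-4.5}
    - {"dx":22,"dy":-33,"dz":6,"yaw":-4.5}
    - {"dx":22,"dy":-34,"dz":5,"yaw":-4.5}

```text
t: 1.87
eef_pos: [312.9, 455.8, 274.1]
tcp_rot: [3.14, -0.0, 2.364]
ft_force: [1.1, 0.1, -0.7]
opening: 1.004
```

drive_tool:
  commands:
    - {"dx":22,"dy":-34,"dz":4,"yaw":-4.5}
    - {"dx":22,"dy":-34,"dz":4,"yaw":-4.5}
    - {"dx":22,"dy":-34,"dz":4,"yaw":-4.5}
    - {"dx":22,"dy":-34,"dz":4,"yaw":-4.5}
    - {"dx":22,"dy":-34,"dz":0,"yaw":-4.5}

```text
t: 2.28
eef_pos: [423.3, 285.1, 289.9]
tcp_rot: [3.14, -0.0, 1.97]
ft_force: [0.5, 0.0, -0.4]
opening: 0.999
```

drive_tool:
  commands:
    - {"dx":22,"dy":-34,"dz":0,"yaw":-4.5}
    - {"dx":22,"dy":-34,"dz":0,"yaw":-4.5}
    - {"dx":22,"dy":-34,"dz":0,"yaw":-4.5}
    - {"dx":22,"dy":-34,"dz":0,"yaw":-4.5}
    - {"dx":22,"dy":-34,"dz":0,"yaw":-4.5}

```text
t: 2.7
eef_pos: [533.2, 114.9, 289.2]
tcp_rot: [3.141, -0.0, 1.577]
ft_force: [0.5, 0.9, 0.0]
opening: 1.001
```

```bash
python3 - <<'E'
from h import *
np.set_printoptions(precision=1,suppress=True)
import json
c=env.calibration("wrist")
im=env.read_camera("wrist"); np.save("w1.npy",im)
json.dump({k:np.array(v).tolist() for k,v in c.items()},open("w1.json","w"))
cv2.imwrite("pics/w1.png",cv2.resize(im[:,:,::-1],(768,576),interpolation=cv2.INTER_CUBIC))
for q,z in [("slat",0),("gold_board",14),("squaring_corner",0),("corner",14),("gift_box",0)]:
    for x in env.place_of(q,"wrist")[:2]: print(q,np.array(x["pixel"]),x["conf"],onz(c,x["pixel"],z))
E
```

```text
squaring_corner [270.9 185.1] 0.65 [558.2  51.2   0. ]
corner [306.2 225.2] 0.88 [612.7  -8.1  14. ]
gift_box [322.6  65.7] 0.76 [627.6 225.1   0. ]
```

View pics/w1.png

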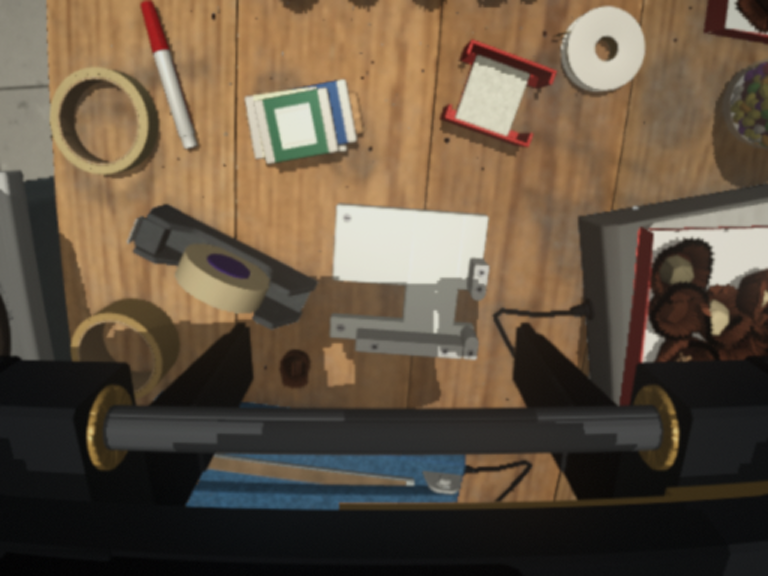

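```bash
python3 - <<'E'
from h import *
im=np.load("w1.npy")
def g(x0,y0,x1,y1,k,f):
    a=cv2.resize(im[y0:y1,x0:x1,::-1],None,fx=k,fy=k,interpolation=cv2.INTER_CUBIC)
    for x in range(x0,x1,10): cv2.putText(a,str(x),((x-x0)*k,8),0,.3,(0,0,255),1); cv2.line(a,((x-x0)*k,10),((x-x0)*k,14),(0,0,255),1)
    for y in range(y0,y1,10): cv2.putText(a,str(y),(0,(y-y0)*k+3),0,.3,(0,0,255),1)
    cv2.imwrite(f,a)
g(215,130,335,245,5,"pics/c1.png");g(155,45,250,115,8,"pics/p1.png");g(285,20,380,105,7,"pics/b1.png")
E
```

```text
(no output)
```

View pics/c1.png

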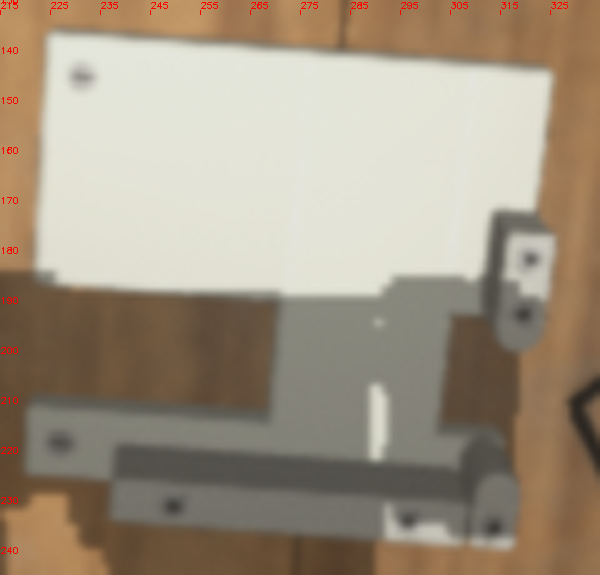

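View pics/p1.png

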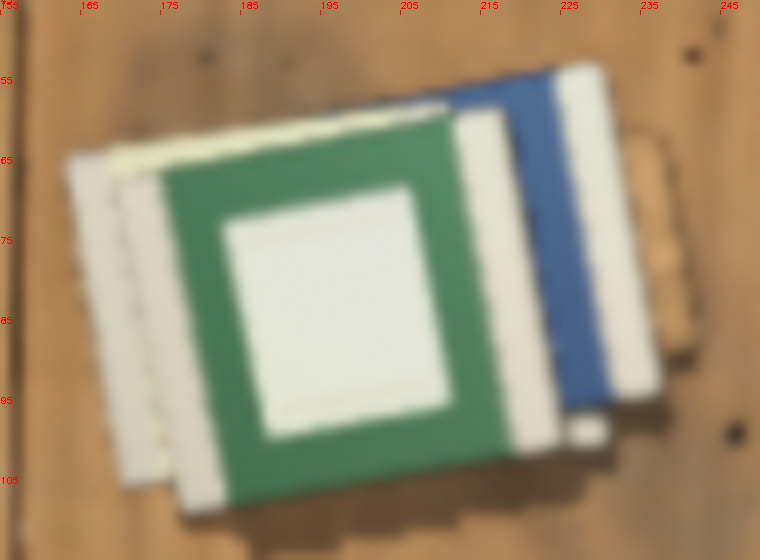

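View pics/b1.png

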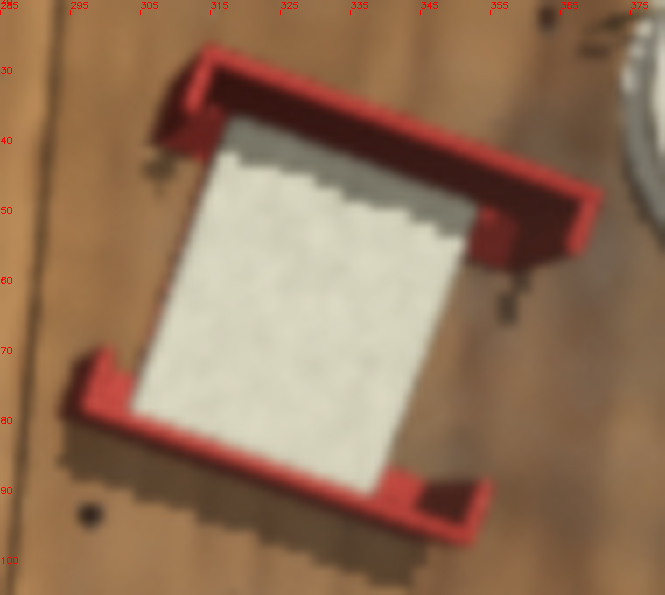

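```bash
cat > a.py <<'E'
from h import *
import json
from scipy.optimize import least_squares
np.set_printoptions(precision=1,suppress=True)
c={k:np.array(v) for k,v in json.load(open("w1.json")).items()}
def off(x0,y0,k,L): return [(x0+a/k,y0+b/k) for a,b in L]
def fit(c,P,px,g):
    P=np.array(P,float);px=np.array(px)
    def W(p): 
        C,S=np.cos(p[2]),np.sin(p[2]); return np.c_[p[0]+C*P[:,0]-S*P[:,1],p[1]+S*P[:,0]+C*P[:,1],P[:,2]]
    r=least_squares(lambda p:(proj(c,W(p))-px).ravel(),g)
    return r.x,(proj(c,W(r.x))-px)
if __name__=="__main__":
    px=off(215,130,5,[(48,32),(552,71),(38,283),(280,292),(270,420),(450,314),(438,432),(27,402),(115,447)])
    P=[(-132,122),(14,122),(-132,47),(-59,47),(-59,9),(-7,47),(-7,9),(-132,9),(-104,0)]
    p,r=fit(c,[q+(14,) for q in P],px,[612,-8,0]);print("corner",p[:2],np.degrees(p[2]),"\n",r)
    px=off(285,20,7,[(207,45),(602,190),(468,545),(82,408)])
    p,r=fit(c,[(-39,34,44),(39,34,44),(39,-34,44),(-39,-34,44)],px,[630,225,-.4]);print("box",p[:2],np.degrees(p[2]),"\n",r)
    px=off(285,20,7,[(378,497),(130,410)])
    for q in px: print(onz(c,q,9))
    px=off(155,45,8,[(118,180),(500,108),(560,450),(180,512)])
    p,r=fit(c,[(-32,27,46),(32,27,46),(32,-27,46),(-32,-27,46)],px,[460,203,.2]);print("green",p[:2],np.degrees(p[2]),"\n",r)
    # sleeve edge
    for n,q,z in [("creamL_t",(65,155),39),("creamL_b",(125,487),39),("creamTopR",(450,105),39),("blueR_t",(600,65),32),("blueR_b",(660,390),32),("blue bl",(570,410),32),("slat_t",(650,135),14),("slat_b",(692,348),14),("silver",(590,440),25)]:
        w=onz(c,off(155,45,8,[q])[0],z); d=w[:2]-p[:2];C,S=np.cos(p[2]),np.sin(p[2])
        print(n,w,"rel green",C*d[0]+S*d[1],-S*d[0]+C*d[1])
E
python3 a.py
```

```text
corner [613.3  -3.6] -3.881009196377373 
 [[-0.5 -0.4]
 [ 0.7 -0.5]
 [-1.1  0.1]
 [-0.2  1.8]
 [-0.3  0.3]
 [ 0.7 -0.1]
 [ 0.2  0.2]
 [-0.1  0.5]
 [ 0.5 -1.6]]
box [633.4 226.2] -17.716170474809715 
 [[-0.3 -0.7]
 [ 0.5 -0. ]
 [ 0.4  0.5]
 [-0.5  0.3]]
[650.6 190.9   9. ]
[600.2 206.9   9. ]
green [459.2 197.9] 9.259822296950517 
 [[-1.  -0.3]
 [ 0.6 -0.1]
 [ 0.5  0.1]
 [-0.2  0.4]]
creamL_t [414.4 223.4  39. ] rel green -40.20043153701088 32.37259452749511
creamL_b [421.7 170.4  39. ] rel green -41.480457971642196 -21.167410425870305
creamTopR [477.  230.7  39. ] rel green 22.759524222534395 29.513666450444127
blueR_t [500.6 237.5  32. ] rel green 47.158747225433544 32.455518142751664
blueR_b [510.1 185.9  32. ] rel green 48.22011328780861 -20.087545369789748
blue bl [495.1 182.6  32. ] rel green 32.912162272151 -20.93178285045858
slat_t [507.7 227.9  14. ] rel green 52.638811258937196 21.810077144461985
slat_b [514.7 192.7  14. ] rel green 53.91285526279013 -14.080899317433818
silver [497.8 177.5  25. ] rel green 34.81234863304368 -26.414308838008314
```

drive_tool:
  commands:
    - {"dx":-6,"dy":7,"dz":-12,"yaw":-7}
    - {"dx":-6,"dy":7,"dz":-12,"yaw":-7}
    - {"dx":-6,"dy":7,"dz":-12,"yaw":-7}
    - {"dx":-6,"dy":7,"dz":-12,"yaw":-7}
    - {"dx":-6,"dy":7,"dz":-12,"yaw":-7}

```text
t: 3.42
eef_pos: [501.3, 153.5, 228.7]
tcp_rot: [3.141, -0.0, 0.967]
ft_force: [0.4, 0.6, 0.6]
opening: 0.999
```

drive_tool:
  commands:
    - {"dx":-6,"dy":7,"dz":-12,"yaw":-7}
    - {"dx":-6,"dy":7,"dz":-12,"yaw":-7}
    - {"dx":-6,"dy":7,"dz":-12,"yaw":-7}
    - {"dx":-6,"dy":7,"dz":-12,"yaw":-7}
    - {"dx":-6,"dy":7,"dz":-12,"yaw":-7}

```text
t: 3.83
eef_pos: [471.3, 188.4, 168.8]
tcp_rot: [3.142, -0.001, 0.356]
ft_force: [0.1, 0.2, 0.3]
opening: 1.003
```

drive_tool:
  commands:
    - {"dx":-6,"dy":7,"dz":-10,"yaw":-7}
    - {"dx":-6,"dy":10,"dz":-10,"yaw":-3}
    - {"dx":0,"dy":0,"dz":0,"yaw":0}

```text
t: 4.08
eef_pos: [458.1, 205.7, 147.8]
tcp_rot: [3.142, 0.002, 0.186]
ft_force: [0.4, -0.0, -0.5]
opening: 0.999
```

```bash
python3 - <<'E'
from h import *
s=env.state();print(s["eef_pos"],s["tcp_rot"])
im=env.read_camera("wrist");cv2.imwrite("pics/w2.png",cv2.resize(im[:,:,::-1],(768,576)))
im=env.read_camera("scene");crop(im,130,120,330,320,3,"pics/s2.png")
E
```

```text
[458.068909   205.67754646 147.82180168] [3.14155239e+00 2.48207223e-03 1.85638615e-01]
```

View pics/w2.png

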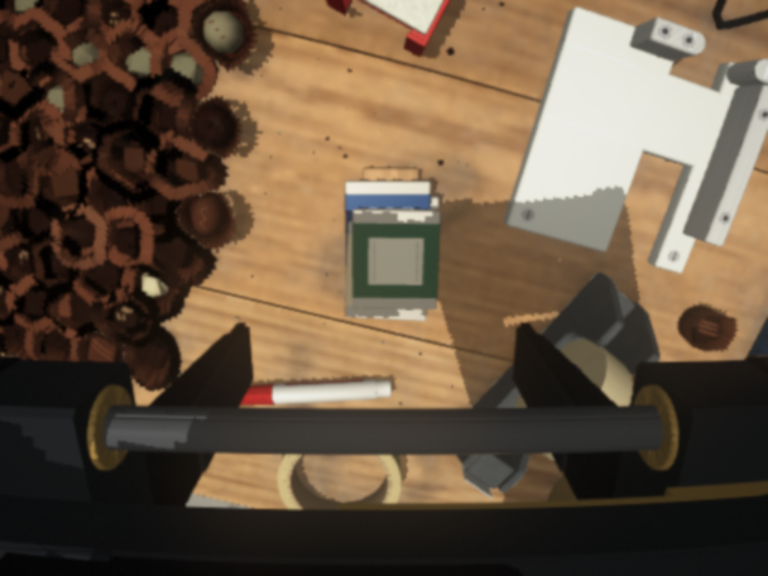

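View pics/s2.png

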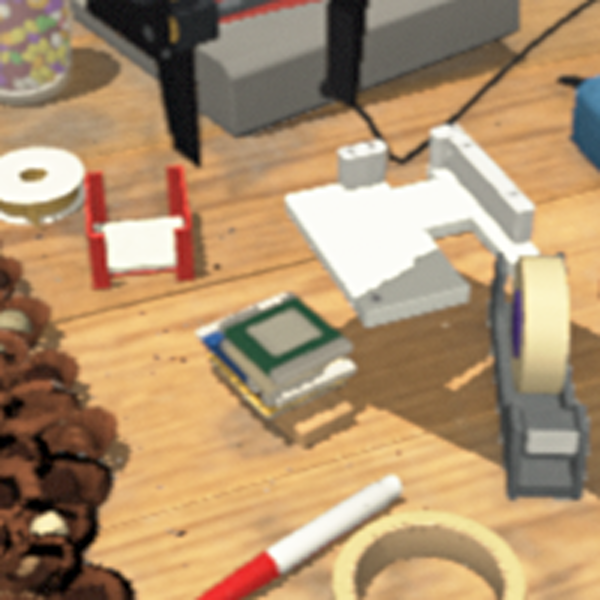

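```bash
python3 - <<'E'
from a import *
c=env.calibration("wrist")
for n,(x,y),z in [("slat far L",(365,170),14),("slat far R",(418,170),14),("blue TL",(346,182),32),("blue TR",(431,182),32),("green FL",(352,223),46),("green near R",(437,298),46),("near R",(437,308),46),("near L",(352,312),46),("creamnear",(347,316),39),("silver R",(438,198),25),("bottom white",(425,319),25)]:
    w=onz(c,(x/1.5,y/1.5),z);t=np.radians(10.6);d=w[:2]-[460,201]
    print(n,w,np.cos(t)*d[0]+np.sin(t)*d[1],-np.sin(t)*d[0]+np.cos(t)*d[1])
E
```

```text
slat far L [509.8 226.8  14. ] 53.66521120438132 16.241021465989093
slat far R [516.4 192.4  14. ] 53.86261232827836 -18.824601084164282
blue TL [501.5 236.9  32. ] 47.381296352220424 27.65428287512988
blue TR [511.6 184.3  32. ] 47.66811129489681 -25.95392207600527
green FL [478.9 228.2  46. ] 23.632845633515128 23.29096903899961
green near R [441.5 166.4  46. ] -24.603557855764215 -30.646782188223213
near R [434.8 164.9  46. ] -31.37951898247737 -30.882556630833516
near L [421.8 218.2  46. ] -34.367279859711246 23.921263655420564
creamnear [415.9 220.9  39. ] -39.69230664835916 27.69151238291818
silver R [501.9 176.8  25. ] 36.754979529096275 -31.45174655902168
bottom white [418.7 167.6  25. ] -46.758885546563874 -25.247071057360813
```

drive_tool:
  commands:
    - {"dx":4,"dy":-6,"dz":-25,"yaw":0}
    - {"dx":0,"dy":0,"dz":-35,"yaw":0}
    - {"dx":0,"dy":0,"dz":-35,"yaw":0}
    - {"dx":0,"dy":0,"dz":-28,"yaw":0}
    - {"dx":0,"dy":0,"dz":-12,"yaw":0}

```text
t: 4.6
eef_pos: [463.8, 197.4, 11.7]
tcp_rot: [3.141, 0.002, 0.187]
ft_force: [-0.3, -0.6, -0.1]
opening: 1.003
```

drive_tool:
  commands:
    - {"dx":0,"dy":0,"dz":0,"yaw":0}

```text
t: 4.68
eef_pos: [463.8, 197.4, 12.2]
tcp_rot: [3.141, 0.003, 0.187]
ft_force: [0.5, 0.5, -0.8]
opening: 1.002
```

drive_tool:
  commands:
    - {"dx":-1,"dy":2.5,"dz":0,"yaw":0}

```text
t: 4.77
eef_pos: [464.0, 200.2, 14.4]
tcp_rot: [3.141, -0.0, 0.186]
ft_force: [-0.3, -0.0, 0.5]
opening: 1.001
```

drive_tool:
  commands:
    - {"dx":0,"dy":0,"dz":0,"yaw":0}
    - {"dx":0,"dy":0,"dz":0,"yaw":0}
    - {"dx":0,"dy":0,"dz":0,"yaw":0}
    - {"dx":0,"dy":0,"dz":0,"yaw":0}
  grip: 0.5

```text
t: 5.1
eef_pos: [463.9, 200.4, 14.9]
tcp_rot: [-3.142, -0.002, 0.185]
ft_force: [-0.8, 0.5, 0.3]
opening: 0.778
```

drive_tool:
  commands:
    - {"dx":0,"dy":0,"dz":-2,"yaw":0}
    - {"dx":0,"dy":0,"dz":0,"yaw":0}
    - {"dx":0,"dy":0,"dz":0,"yaw":0}
    - {"dx":0,"dy":0,"dz":0,"yaw":0}
  grip: 0.5

```text
t: 5.43
eef_pos: [463.4, 200.3, 11.9]
tcp_rot: [3.141, 0.0, 0.184]
ft_force: [-0.4, 0.2, -0.3]
opening: 0.522
```

drive_tool:
  commands:
    - {"dx":0,"dy":0,"dz":0,"yaw":0}
    - {"dx":0,"dy":0,"dz":0,"yaw":0}
    - {"dx":0,"dy":0,"dz":0,"yaw":0}

```text
t: 5.68
eef_pos: [463.4, 200.3, 11.9]
tcp_rot: [3.141, 0.0, 0.184]
ft_force: [0.2, -0.2, -0.1]
opening: 0.502
```

```bash
python3 - <<'E'
from h import *
im=env.read_camera("wrist");cv2.imwrite("pics/w3.png",cv2.resize(im[:,:,::-1],(768,576)))
im=env.read_camera("scene");crop(im,130,120,330,320,3,"pics/s3.png")
im=env.read_camera("side");crop(im,230,160,430,280,3,"pics/d3.png")
print(env.state())
E
```

```text
{'t': 5.8333, 'joints': array([ 2.77119879e-01,  5.64897653e-01,  2.00418369e+00, -1.60493938e-04,
        5.72550523e-01,  1.66357052e+00]), 'qvel': array([-0.00097121,  0.00184276, -0.00350375, -0.00086141,  0.0005022 ,
       -0.0011139 ]), 'tau': array([ 4.29641841e-04, -5.42732906e+01, -1.40765369e+01,  1.50308164e-02,
       -8.46349401e-02, -1.46358084e-04]), 'eef_pos': array([463.42950523, 200.3030736 ,  11.9583212 ]), 'tcp_rot': array([3.14150245e+00, 3.09993329e-05, 1.84480582e-01]), 'ft_force': array([0.34389289, 0.34766872, 0.24576039]), 'moment': array([-0.05041506,  0.14825962,  0.018138  ]), 'opening': 0.5012015356758985}
```

View pics/s3.png

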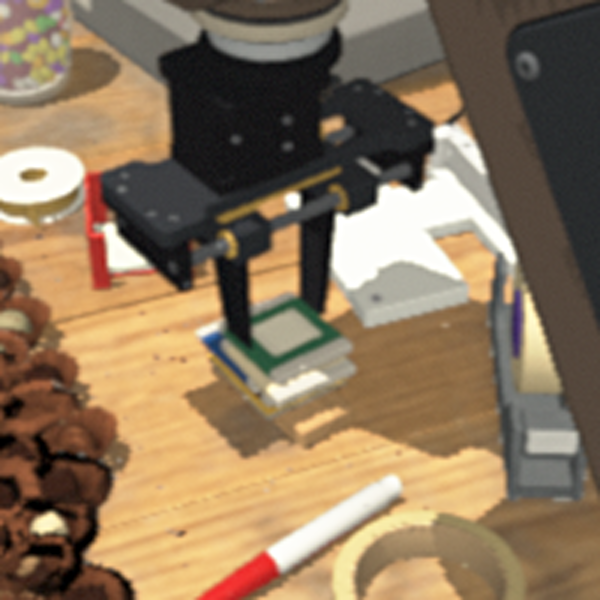

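View pics/d3.png

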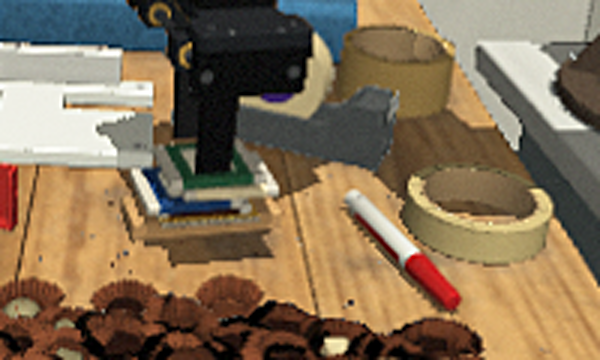

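View pics/w3.png

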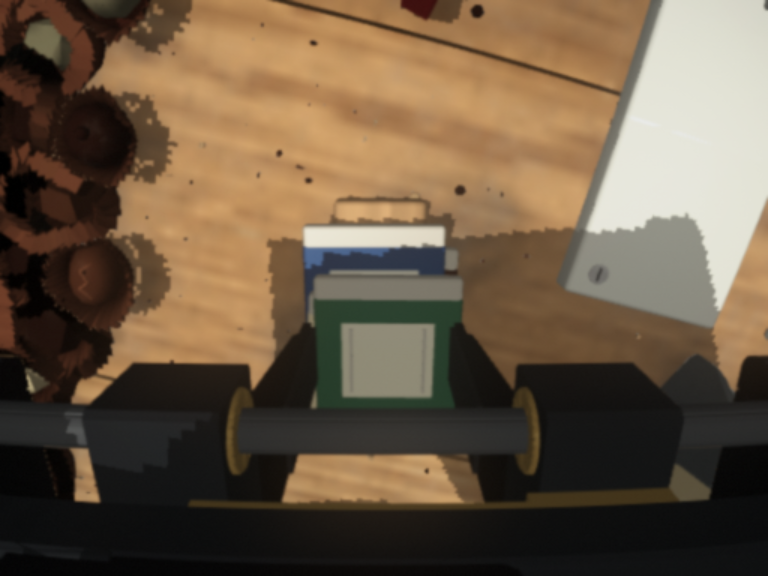

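```bash
python3 - <<'E'
from h import *
np.set_printoptions(precision=1,suppress=True)
from scipy.spatial.transform import Rotation as Ro
s=env.state();T=Ro.from_euler("xyz",s["tcp_rot"]).as_matrix()
for n,f in [("scene",(130,120)),("side",(230,160)),("wrist",(0,0))]:
    c=env.calibration(n);k=3 if n!="wrist" else 1.5
    for y in (-36,-24,24,36):
        P=[s["eef_pos"]+T@np.array([0,y,-z]) for z in (0,20,34,60)]
        print(n,y,((proj(c,P)-f)*k).tolist())
E
```

```text
scene -36 [[223.758640144244, 392.8596008996301], [222.48879380872887, 367.18450229973286], [221.57800526411935, 348.789576988326], [219.83650730068598, 313.66426368317747]]
scene -24 [[240.4810192747759, 384.82270177671637], [239.44766227796168, 359.22150353841585], [238.70658221894627, 340.8823695504785], [237.28978559966063, 305.8701970174764]]
scene 24 [[305.0820104734969, 353.78174771605455], [304.93273606085427, 328.4783155436354], [304.82561302621775, 310.3633040780503], [304.620655041202, 275.80410953320666]]
scene 36 [[320.68500279916884, 346.28607875657235], [320.7422641530548, 321.0574726668317], [320.7831320542772, 302.9986258577768], [320.8608064681265, 268.5525955122598]]
side -36 [[210.48296296793632, 230.79566229817024], [212.52169473721278, 204.13643703670374], [213.96800680593424, 185.11005538272053], [216.69601915733227, 148.9609748568796]]
side -24 [[205.22229399495035, 221.66454418360107], [207.17004531024816, 195.27362919074505], [208.55149317943903, 176.4452844508759], [211.1564516632833, 140.68722758600373]]
side 24 [[185.54288764744177, 187.52018410008458], [
[... 287 characters left out ...]
194811868]]
wrist -36 [[301.36057114715015, 316.1158753011167], [293.7698162604033, 333.4432976393608], [287.569866657372, 347.6247443432027], [273.4854710255911, 379.93963747178884]]
wrist -24 [[328.9279849015693, 316.18005962679246], [323.90291226655256, 333.5473416392827], [319.79528240692053, 347.7697724750758], [310.4516053858488, 380.2106608601347]]
wrist 24 [[439.6302242518142, 316.21860272128447], [445.002467201889, 333.5863484923185], [449.3934482999602, 347.808284015071], [459.38002704672886, 380.24457929874126]]
wrist 36 [[467.1838939073899, 316.173588752115], [475.11726950054174, 333.5016684482973], [481.59616032143254, 347.68233353395135], [496.3107907503994, 379.9902191213305]]
```

```bash
python3 - <<'E'
from h import *
im=env.read_camera("wrist");crop(im,150,130,370,290,3.5,"pics/w3b.png")
a=env.read_camera("scene");b=env.read_camera("side")
A=cv2.resize(a[200:270,190:260,::-1],(420,420),interpolation=cv2.INTER_CUBIC)
B=cv2.resize(b[195:250,260:330,::-1],(380,298),interpolation=cv2.INTER_CUBIC)
o=np.zeros((420,800,3),np.uint8);o[:,:420]=A;o[:298,420:]=B;cv2.imwrite("pics/sd3.png",o)
E
```

```text
(no output)
```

View pics/w3b.png

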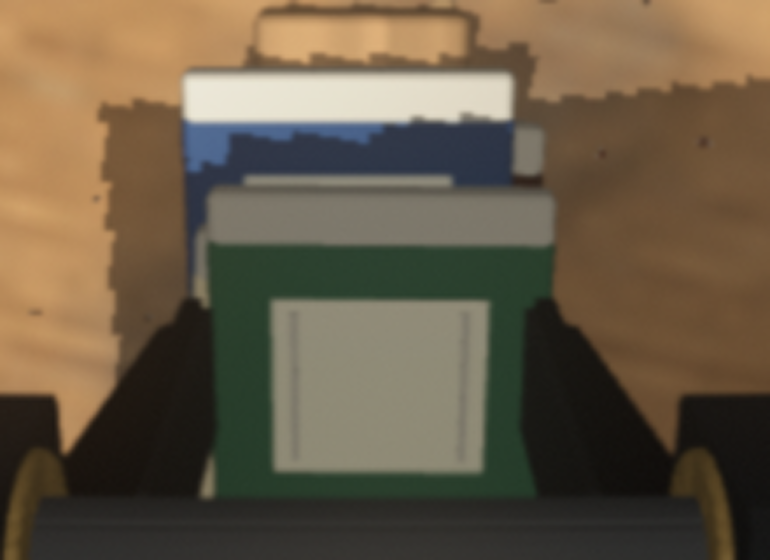

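View pics/sd3.png

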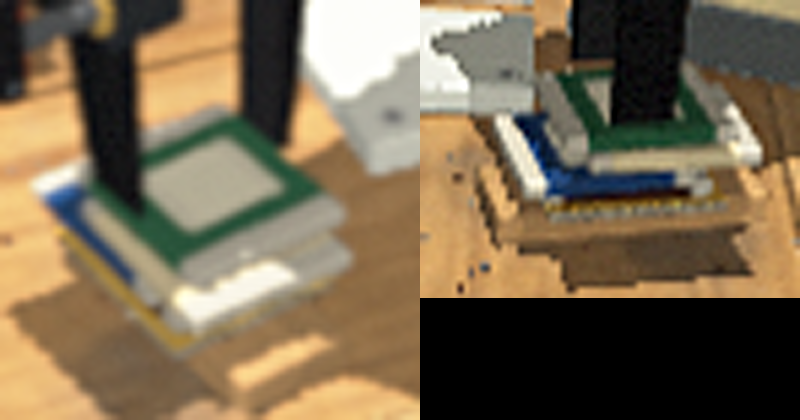

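```bash
python3 - <<'E'
from h import *
np.set_printoptions(precision=1,suppress=True)
from scipy.spatial.transform import Rotation as Ro
s=env.state();T=Ro.from_euler("xyz",s["tcp_rot"]).as_matrix()
C={n:env.calibration(n) for n in("scene","side")}
for a in [(210.8,235.3),(208,235),(213,235)]:
    w,e=tri(C["scene"],a,C["side"],(306.4,217.5));print(w,e,T.T@(w-s["eef_pos"]))
print(env.grip_point_offset, s["eef_pos"],[x for x in dir(env) if x[0]!="_"])
E
```

```text
[446.7 227.   51.5] 1.6215874562901516 [-11.6 -29.3 -39.5]
[447.3 231.8  53.7] 1.1097929267094448 [-10.1 -34.  -41.8]
[446.4 223.2  50.1] 2.9288937256487895 [-12.6 -25.6 -38.1]
18.8 [463.4 200.3  12. ] ['IKError', 'calibration', 'grip_point_offset', 'job_done', 'place_of', 'read_camera', 'state', 'trace']
```

drive_tool:
  commands:
    - {"dx":0,"dy":0,"dz":4,"yaw":0}
    - {"dx":0,"dy":0,"dz":0,"yaw":0}
    - {"dx":0,"dy":0,"dz":0,"yaw":0}
    - {"dx":0,"dy":0,"dz":0,"yaw":0}
    - {"dx":0,"dy":0,"dz":0,"yaw":0}
  grip: 1

```text
t: 6.4
eef_pos: [463.4, 200.3, 16.0]
tcp_rot: [3.141, -0.0, 0.184]
ft_force: [0.6, -0.2, -0.2]
opening: 0.795
```

drive_tool:
  commands:
    - {"dx":0,"dy":0,"dz":0,"yaw":0}
    - {"dx":0,"dy":0,"dz":0,"yaw":0}
    - {"dx":0,"dy":0,"dz":-10,"yaw":0}

```text
t: 6.65
eef_pos: [464.3, 200.6, 6.8]
tcp_rot: [-3.141, -0.002, 0.184]
ft_force: [0.7, 0.2, 0.6]
opening: 0.979
```

drive_tool:
  commands:
    - {"dx":0,"dy":0,"dz":-10,"yaw":0}
    - {"dx":0,"dy":0,"dz":-5,"yaw":0}
    - {"dx":0,"dy":0,"dz":0,"yaw":0}

```text
t: 6.9
eef_pos: [462.6, 200.0, -10.7]
tcp_rot: [3.141, 0.003, 0.184]
ft_force: [0.3, 0.1, -1.0]
opening: 0.994
```

```bash
python3 - <<'E'
from h import *
a=env.read_camera("scene");b=env.read_camera("side")
A=cv2.resize(a[190:270,180:260,::-1],(400,400),interpolation=cv2.INTER_CUBIC)
B=cv2.resize(b[180:250,260:330,::-1],(400,400),interpolation=cv2.INTER_CUBIC)
cv2.imwrite("pics/sd4.png",np.hstack([A,B]));print(env.state()["eef_pos"])
E
```

```text
[463.19146546 200.2228204   -9.57151805]
```

View pics/sd4.png

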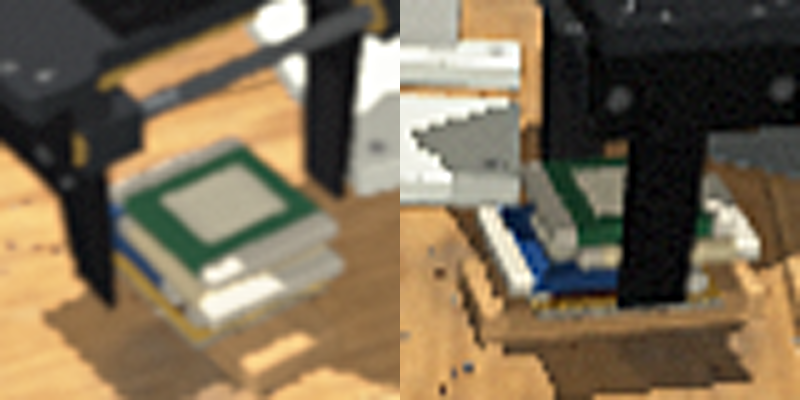

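drive_tool:
  commands:
    - {"dx":0,"dy":0,"dz":-8,"yaw":0}
    - {"dx":0,"dy":0,"dz":-6,"yaw":0}
    - {"dx":0,"dy":0,"dz":-3,"yaw":0}
    - {"dx":0,"dy":0,"dz":0,"yaw":0}

```text
t: 7.33
eef_pos: [463.0, 200.2, -26.9]
tcp_rot: [3.141, 0.001, 0.184]
ft_force: [0.1, -0.3, -0.9]
opening: 1.003
```

```bash
python3 - <<'E'
from h import *
a=env.read_camera("scene");b=env.read_camera("side")
A=cv2.resize(a[190:270,180:260,::-1],(400,400),interpolation=cv2.INTER_CUBIC)
B=cv2.resize(b[180:250,260:330,::-1],(400,400),interpolation=cv2.INTER_CUBIC)
cv2.imwrite("pics/sd5.png",np.hstack([A,B]));print(env.state()["eef_pos"])
E
```

```text
[463.35907174 200.2661723  -26.20622174]
```

View pics/sd5.png

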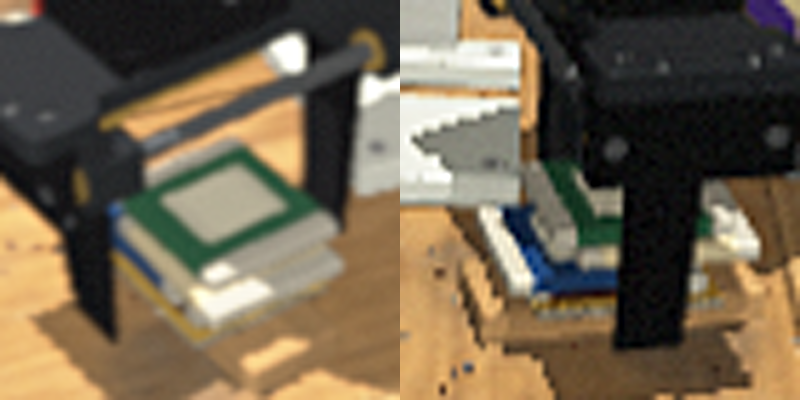

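```bash
python3 - <<'E'
from h import *
np.set_printoptions(precision=1,suppress=True)
c=env.calibration("side")
for z in (-5,0,5,10,15,20):
    print(z,proj(c,[[452.5,258.8,z]]),proj(env.calibration("scene"),[[443,257,z]])[0]*[5,5]-[900,950])
E
```

```text
-5 [[303.1 250.7]] [ 84.5 382.2]
0 [[303.3 248.5]] [ 83.8 371.8]
5 [[303.5 246.2]] [ 83.2 361.3]
10 [[303.7 244. ]] [ 82.5 350.7]
15 [[303.9 241.8]] [ 81.8 340.1]
20 [[304.  239.5]] [ 81.2 329.3]
```

drive_tool:
  commands:
    - {"dx":0,"dy":0,"dz":0,"yaw":0}
    - {"dx":0,"dy":0,"dz":0,"yaw":0}
    - {"dx":0,"dy":0,"dz":0,"yaw":0}
    - {"dx":0,"dy":0,"dz":0,"yaw":0}
    - {"dx":0,"dy":0,"dz":0,"yaw":0}
  grip: 0.5

```text
t: 7.85
eef_pos: [463.5, 200.3, -25.9]
tcp_rot: [3.142, -0.0, 0.184]
ft_force: [0.8, 0.8, 0.6]
opening: 0.706
```

drive_tool:
  commands:
    - {"dx":0,"dy":0,"dz":0,"yaw":0}
    - {"dx":0,"dy":0,"dz":0,"yaw":0}
    - {"dx":0,"dy":0,"dz":0,"yaw":0}
    - {"dx":0,"dy":0,"dz":0,"yaw":0}

```text
t: 8.18
eef_pos: [463.5, 200.3, -26.0]
tcp_rot: [3.142, -0.0, 0.184]
ft_force: [-0.2, -0.1, 1.7]
opening: 0.597
```

```bash
python3 - <<'E'
from h import *
a=env.read_camera("scene");b=env.read_camera("side")
A=cv2.resize(a[190:270,180:260,::-1],(400,400),interpolation=cv2.INTER_CUBIC)
B=cv2.resize(b[180:250,260:330,::-1],(400,400),interpolation=cv2.INTER_CUBIC)
cv2.imwrite("pics/sd6.png",np.hstack([A,B]));print(env.state()["eef_pos"])
E
```

```text
[463.48183776 200.32740635 -25.96402725]
```

View pics/sd6.png

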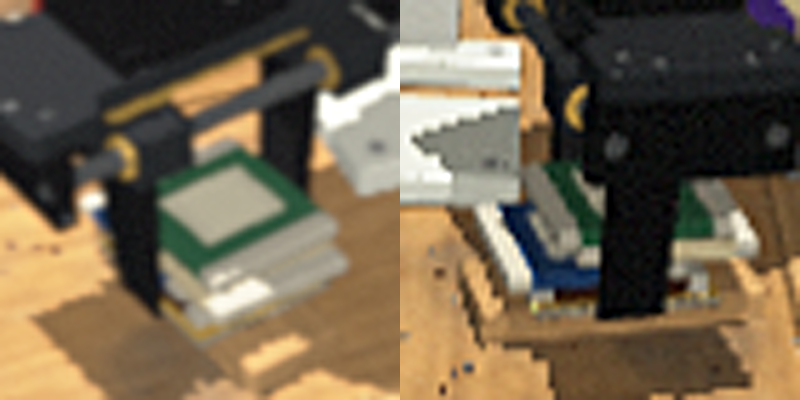

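drive_tool:
  commands:
    - {"dx":0,"dy":0,"dz":2,"yaw":0}
    - {"dx":0,"dy":0,"dz":4,"yaw":0}
    - {"dx":0,"dy":0,"dz":8,"yaw":0}
    - {"dx":0,"dy":0,"dz":10,"yaw":0}
    - {"dx":0,"dy":0,"dz":6,"yaw":0}

```text
t: 8.7
eef_pos: [463.8, 200.4, 5.4]
tcp_rot: [3.142, -0.001, 0.184]
ft_force: [-0.5, -0.2, -1.3]
opening: 0.593
```

```bash
python3 - <<'E'
from h import *
a=env.read_camera("scene");b=env.read_camera("side");w=env.read_camera("wrist")
A=cv2.resize(a[180:270,170:260,::-1],(400,400),interpolation=cv2.INTER_CUBIC)
B=cv2.resize(b[180:250,260:330,::-1],(400,400),interpolation=cv2.INTER_CUBIC)
cv2.imwrite("pics/sd7.png",np.hstack([A,B]));print(env.state()["eef_pos"])
crop(w,150,100,370,290,3,"pics/w7.png")
E
```

```text
[463.85978812 200.43199677   4.81049733]
```

View pics/sd7.png

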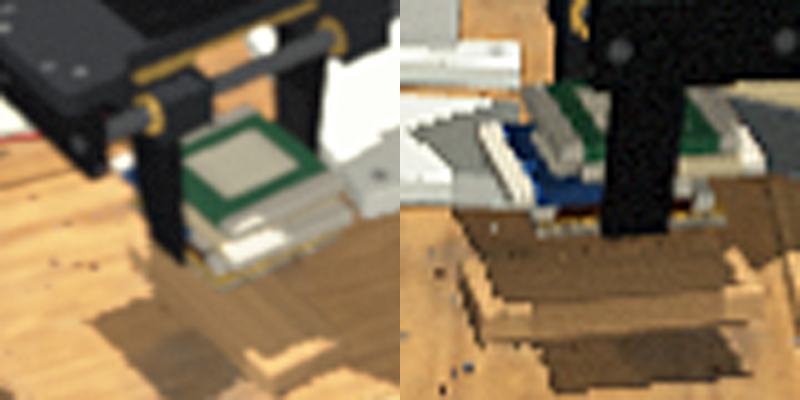

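View pics/w7.png

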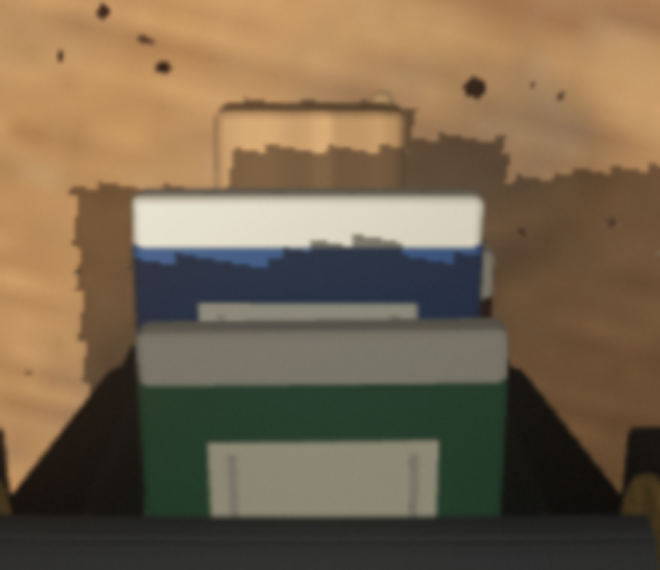

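drive_tool:
  commands:
    - {"dx":0,"dy":0,"dz":8,"yaw":0}
    - {"dx":3,"dy":-4,"dz":14,"yaw":-1}
    - {"dx":7,"dy":-10,"dz":14,"yaw":-1.4}
    - {"dx":11,"dy":-15,"dz":8,"yaw":-2}
    - {"dx":13,"dy":-18,"dz":2,"yaw":-2}

```text
t: 9.27
eef_pos: [497.9, 153.4, 51.6]
tcp_rot: [-3.141, -0.002, 0.072]
ft_force: [1.3, 0.7, -1.0]
opening: 0.594
```

drive_tool:
  commands:
    - {"dx":14,"dy":-20,"dz":0,"yaw":-2}
    - {"dx":14,"dy":-20,"dz":0,"yaw":-2}
    - {"dx":14,"dy":-19,"dz":0,"yaw":-2}
    - {"dx":11,"dy":-15,"dz":0,"yaw":-1}
    - {"dx":7,"dy":-10,"dz":0,"yaw":-1}

```text
t: 9.68
eef_pos: [558.3, 67.8, 50.1]
tcp_rot: [3.141, -0.0, -0.069]
ft_force: [-0.0, 0.1, -2.0]
opening: 0.595
```

drive_tool:
  commands:
    - {"dx":4,"dy":-5,"dz":0,"yaw":0}
    - {"dx":1,"dy":-2,"dz":0,"yaw":0}
    - {"dx":0,"dy":0,"dz":0,"yaw":0}

```text
t: 9.93
eef_pos: [562.1, 62.4, 49.9]
tcp_rot: [3.142, 0.001, -0.067]
ft_force: [0.2, 0.6, -1.0]
opening: 0.594
```

```bash
python3 - <<'E'
from h import *
a=env.read_camera("scene");b=env.read_camera("side");w=env.read_camera("wrist")
A=cv2.resize(a[150:250,200:300,::-1],(400,400),interpolation=cv2.INTER_CUBIC)
B=cv2.resize(b[150:250,200:300,::-1],(400,400),interpolation=cv2.INTER_CUBIC)
cv2.imwrite("pics/sd8.png",np.hstack([A,B]));print(env.state()["eef_pos"],env.state()["tcp_rot"])
cv2.imwrite("pics/w8.png",cv2.resize(w[:,:,::-1],(768,576)))
E
```

```text
[561.8762669   63.03200941  50.00123454] [ 3.14151316e+00  4.37417845e-04 -6.58011811e-02]
```

View pics/sd8.png

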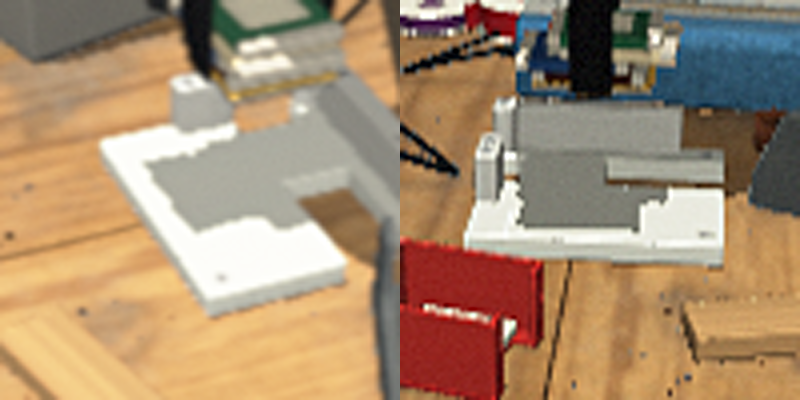

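View pics/w8.png

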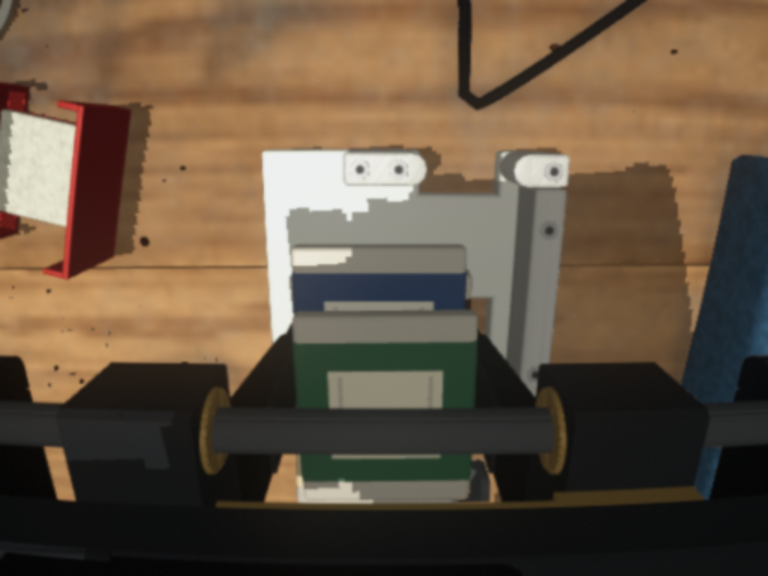

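drive_tool:
  commands:
    - {"dx":0,"dy":0,"dz":-10,"yaw":0}
    - {"dx":0,"dy":0,"dz":-18,"yaw":0}
    - {"dx":0,"dy":0,"dz":-18,"yaw":0}
    - {"dx":0,"dy":0,"dz":-13,"yaw":0}
    - {"dx":0,"dy":0,"dz":-8,"yaw":0}

```text
t: 10.5
eef_pos: [561.4, 62.7, -19.0]
tcp_rot: [3.141, 0.002, -0.066]
ft_force: [-0.4, -0.2, -0.5]
opening: 0.593
```

drive_tool:
  commands:
    - {"dx":0,"dy":0,"dz":-3,"yaw":0}
    - {"dx":0,"dy":0,"dz":-2,"yaw":0}
    - {"dx":0,"dy":0,"dz":0,"yaw":0}

```text
t: 10.75
eef_pos: [562.5, 62.4, -22.1]
tcp_rot: [3.141, -0.0, -0.067]
ft_force: [0.0, 0.7, -1.2]
opening: 0.596
```

drive_tool:
  commands:
    - {"dx":0,"dy":0,"dz":-1.5,"yaw":0}
    - {"dx":0,"dy":0,"dz":0,"yaw":0}

```text
t: 10.92
eef_pos: [562.7, 62.3, -23.1]
tcp_rot: [3.142, -0.001, -0.067]
ft_force: [-0.7, -1.0, -1.2]
opening: 0.595
```

```bash
python3 - <<'E'
from h import *
a=env.read_camera("scene");b=env.read_camera("side")
A=cv2.resize(a[150:250,200:300,::-1],(400,400),interpolation=cv2.INTER_CUBIC)
B=cv2.resize(b[150:250,200:300,::-1],(400,400),interpolation=cv2.INTER_CUBIC)
cv2.imwrite("pics/sd9.png",np.hstack([A,B]));print(env.state()["eef_pos"],env.state()["ft_force"])
E
```

```text
[562.64014938  62.28994712 -23.09395281] [-0.29991603  0.05565621 -2.14096985]
```

View pics/sd9.png

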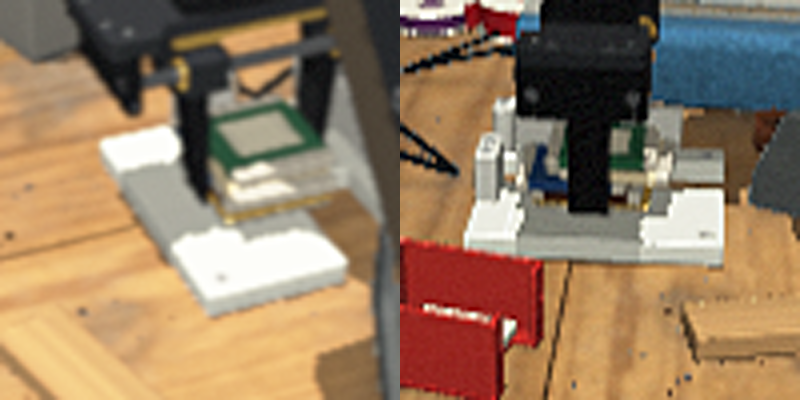

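drive_tool:
  commands:
    - {"dx":0,"dy":0,"dz":-1.5,"yaw":0}
    - {"dx":0,"dy":0,"dz":0,"yaw":0}

```text
t: 11.18
eef_pos: [562.5, 62.3, -25.0]
tcp_rot: [3.142, -0.0, -0.067]
ft_force: [-0.3, -0.1, -1.6]
opening: 0.593
```

drive_tool:
  commands:
    - {"dx":0,"dy":0,"dz":0,"yaw":0}
    - {"dx":0,"dy":0,"dz":0,"yaw":0}
    - {"dx":0,"dy":0,"dz":0,"yaw":0}
    - {"dx":0,"dy":0,"dz":0,"yaw":0}
  grip: 0.75

```text
t: 11.52
eef_pos: [562.5, 62.3, -25.0]
tcp_rot: [3.142, -0.0, -0.067]
ft_force: [0.2, -0.3, 0.6]
opening: 0.741
```

drive_tool:
  commands:
    - {"dx":0,"dy":0,"dz":15,"yaw":0}
    - {"dx":0,"dy":0,"dz":30,"yaw":0}
    - {"dx":0,"dy":0,"dz":30,"yaw":0}
    - {"dx":0,"dy":0,"dz":10,"yaw":7}
    - {"dx":0,"dy":0,"dz":0,"yaw":7}

```text
t: 11.93
eef_pos: [563.9, 62.3, 63.0]
tcp_rot: [3.141, -0.005, 0.183]
ft_force: [-1.0, -0.1, -1.1]
opening: 0.748
```

drive_tool:
  commands:
    - {"dx":0,"dy":5,"dz":0,"yaw":7}
    - {"dx":0,"dy":5,"dz":0,"yaw":7}
    - {"dx":0,"dy":5,"dz":0,"yaw":7}
    - {"dx":0,"dy":5,"dz":0,"yaw":7}
    - {"dx":0,"dy":5,"dz":0,"yaw":7}
  grip: 0.42

```text
t: 12.35
eef_pos: [562.4, 87.5, 60.0]
tcp_rot: [3.141, -0.0, 0.794]
ft_force: [-0.0, -0.2, -0.2]
opening: 0.465
```

drive_tool:
  commands:
    - {"dx":1,"dy":5,"dz":0,"yaw":7}
    - {"dx":1,"dy":5,"dz":0,"yaw":7}
    - {"dx":1,"dy":5,"dz":0,"yaw":7}
    - {"dx":2,"dy":5,"dz":0,"yaw":7}
    - {"dx":1,"dy":2,"dz":0,"yaw":6}

```text
t: 12.77
eef_pos: [568.6, 109.8, 60.0]
tcp_rot: [3.141, -0.0, 1.388]
ft_force: [0.4, -0.5, -0.1]
opening: 0.417
```

drive_tool:
  commands:
    - {"dx":0,"dy":0,"dz":0,"yaw":0}

```text
t: 12.85
eef_pos: [568.5, 109.7, 60.0]
tcp_rot: [3.141, -0.0, 1.387]
ft_force: [-0.3, 0.0, -0.5]
opening: 0.418
```

```bash
python3 - <<'E'
from h import *
import json
c=env.calibration("wrist");im=env.read_camera("wrist");s=env.state();print(s["eef_pos"],s["tcp_rot"])
np.save("w10.npy",im);json.dump({k:np.array(v).tolist() for k,v in c.items()},open("w10.json","w"))
cv2.imwrite("pics/w10.png",cv2.resize(im[:,:,::-1],(768,576)))
E
```

```text
[568.39977263 109.4413246   59.957954  ] [3.14150235e+00 1.97023310e-05 1.38027816e+00]
```

View pics/w10.png

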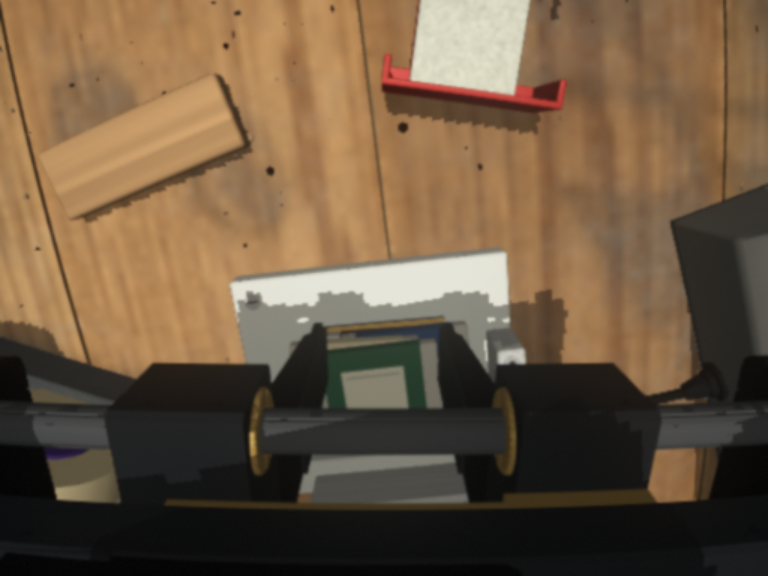

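drive_tool:
  commands:
    - {"dx":0,"dy":0,"dz":-20,"yaw":6.8}
    - {"dx":0,"dy":0,"dz":-30,"yaw":0.2}
    - {"dx":0,"dy":0,"dz":-20,"yaw":0}
    - {"dx":0,"dy":0,"dz":-10,"yaw":0}
    - {"dx":0,"dy":0,"dz":-3,"yaw":0}

```text
t: 13.32
eef_pos: [567.6, 109.0, -24.6]
tcp_rot: [-3.139, 0.0, 1.501]
ft_force: [0.3, 0.2, 0.7]
opening: 0.42
```

drive_tool:
  commands:
    - {"dx":0,"dy":0,"dz":0,"yaw":0}

```text
t: 13.4
eef_pos: [568.3, 109.2, -23.2]
tcp_rot: [-3.141, 0.0, 1.502]
ft_force: [-0.1, 0.3, 0.2]
opening: 0.422
```

```bash
cat > look.py <<'E'
from h import *
import sys
k=sys.argv[1]
a=env.read_camera("scene");b=env.read_camera("side");w=env.read_camera("wrist")
A=cv2.resize(a[150:240,205:295,::-1],(400,400),interpolation=cv2.INTER_CUBIC)
B=cv2.resize(b[160:235,205:280,::-1],(400,400),interpolation=cv2.INTER_CUBIC)
cv2.imwrite(f"pics/sd{k}.png",np.hstack([A,B]))
cv2.imwrite(f"pics/w{k}.png",cv2.resize(w[:,:,::-1],(768,576)))
s=env.state();print(s["eef_pos"],s["tcp_rot"],s["ft_force"])
C,S=np.cos(-.0677),np.sin(-.0677);d=s["eef_pos"][:2]-[613.3,-3.6]
print("corner xy",C*d[0]+S*d[1],-S*d[0]+C*d[1])
E
python3 look.py 11
```

```text
[569.13191043 109.31067842 -21.87522761] [ 3.13974250e+00 -2.33778876e-04  1.50309820e+00] [ 0.34949297  0.48672981 -0.13666334]
corner xy -51.705125757182905 109.6641300000185
```

View pics/sd11.png

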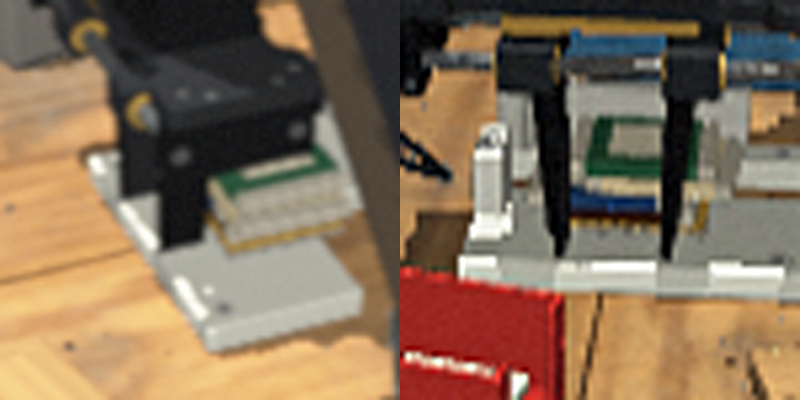

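View pics/w11.png

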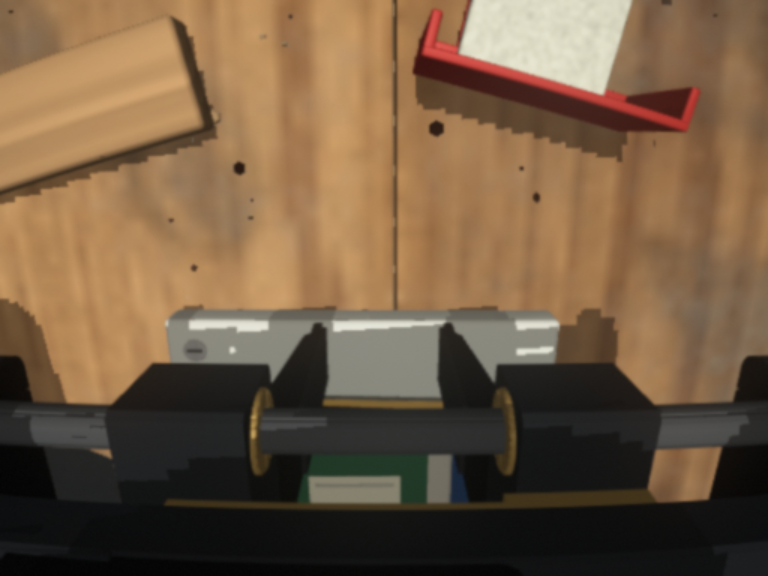

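drive_tool:
  commands:
    - {"dx":-7,"dy":0,"dz":-2,"yaw":0}
    - {"dx":0,"dy":-6,"dz":0,"yaw":0}
    - {"dx":-1,"dy":-6,"dz":0,"yaw":0}
    - {"dx":0,"dy":-6,"dz":0,"yaw":0}
    - {"dx":-1,"dy":-6,"dz":0,"yaw":0}
  grip: 0.48

```text
t: 13.97
eef_pos: [559.7, 84.5, -24.8]
tcp_rot: [3.141, -0.0, 1.504]
ft_force: [1.0, 1.4, 0.1]
opening: 0.477
```

drive_tool:
  commands:
    - {"dx":-1,"dy":-6,"dz":0,"yaw":0}
    - {"dx":0,"dy":-4,"dz":0,"yaw":0}
    - {"dx":0,"dy":-2,"dz":0,"yaw":0}
    - {"dx":0,"dy":0,"dz":0,"yaw":0}

```text
t: 14.3
eef_pos: [558.5, 72.7, -25.0]
tcp_rot: [3.142, 0.0, 1.503]
ft_force: [-0.2, -0.3, -0.5]
opening: 0.479
```

```bash
python3 look.py 12
```

```text
[558.41790211  73.34800313 -25.11654837] [-3.14155339e+00  4.37483735e-05  1.50395742e+00] [-0.27086981  0.05360727 -0.3914353 ]
corner xy -59.96177700701704 73.05905250228813
```

View pics/sd12.png

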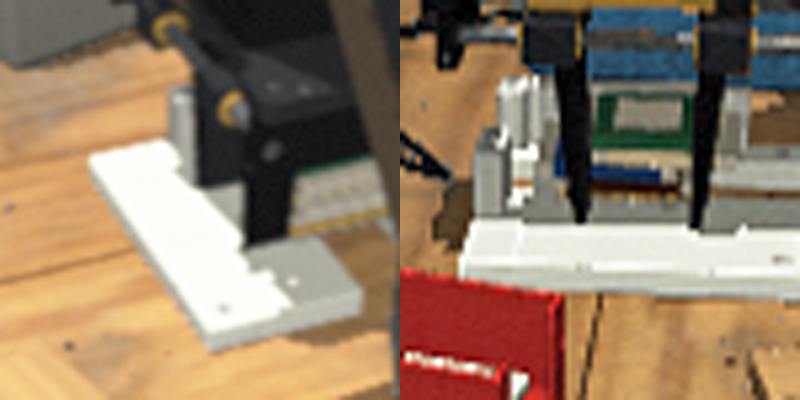

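View pics/w12.png

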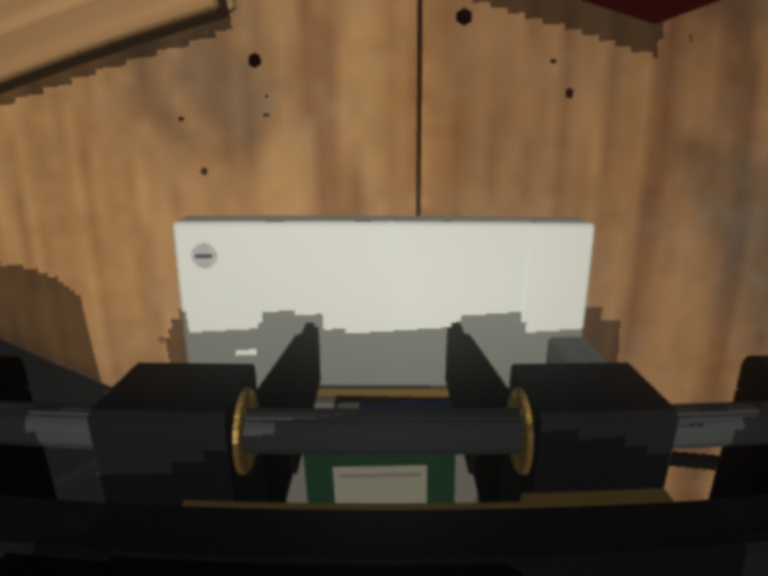

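drive_tool:
  commands:
    - {"dx":0,"dy":-3,"dz":0.5,"yaw":0}
    - {"dx":0,"dy":-2,"dz":0,"yaw":0}
    - {"dx":0,"dy":-1,"dz":0,"yaw":0}
    - {"dx":0,"dy":0,"dz":0,"yaw":0}

```text
t: 14.78
eef_pos: [558.6, 67.6, -24.5]
tcp_rot: [3.141, -0.001, 1.503]
ft_force: [0.9, 4.6, -0.7]
opening: 0.482
```

drive_tool:
  commands:
    - {"dx":0,"dy":-1,"dz":0,"yaw":0}
    - {"dx":0,"dy":0,"dz":0,"yaw":0}

```text
t: 14.95
eef_pos: [558.6, 67.3, -24.5]
tcp_rot: [3.141, -0.001, 1.503]
ft_force: [0.9, 10.3, 1.2]
opening: 0.485
```

drive_tool:
  commands:
    - {"dx":0,"dy":-1,"dz":0,"yaw":0}
    - {"dx":0,"dy":0,"dz":0,"yaw":0}

```text
t: 15.12
eef_pos: [558.6, 67.0, -24.5]
tcp_rot: [3.141, -0.002, 1.503]
ft_force: [1.4, 16.8, -0.8]
opening: 0.48
```

drive_tool:
  commands:
    - {"dx":0,"dy":4,"dz":0,"yaw":0}
    - {"dx":0,"dy":0,"dz":7,"yaw":0}
    - {"dx":0,"dy":-3,"dz":0,"yaw":0}
    - {"dx":0,"dy":-1,"dz":0,"yaw":0}
    - {"dx":0,"dy":0,"dz":0,"yaw":0}

```text
t: 15.53
eef_pos: [558.7, 64.9, -17.2]
tcp_rot: [3.141, -0.0, 1.503]
ft_force: [-0.1, 0.9, 1.7]
opening: 0.476
```

drive_tool:
  commands:
    - {"dx":0,"dy":-1,"dz":0,"yaw":0}
    - {"dx":0,"dy":0,"dz":0,"yaw":0}

```text
t: 15.7
eef_pos: [558.7, 64.7, -17.3]
tcp_rot: [3.141, -0.001, 1.503]
ft_force: [-0.2, 9.0, 3.6]
opening: 0.48
```

drive_tool:
  commands:
    - {"dx":0,"dy":-1,"dz":0,"yaw":0}
    - {"dx":0,"dy":0,"dz":0,"yaw":0}

```text
t: 15.87
eef_pos: [558.7, 64.7, -17.3]
tcp_rot: [3.141, -0.002, 1.503]
ft_force: [2.0, 17.1, 3.1]
opening: 0.482
```

drive_tool:
  commands:
    - {"dx":0,"dy":6,"dz":0,"yaw":0}
    - {"dx":0,"dy":4,"dz":20,"yaw":0}
    - {"dx":0,"dy":0,"dz":30,"yaw":0}
    - {"dx":-4,"dy":0,"dz":27,"yaw":-5}
    - {"dx":0,"dy":0,"dz":0,"yaw":0}

```text
t: 16.28
eef_pos: [556.0, 73.2, 63.6]
tcp_rot: [3.136, -0.001, 1.412]
ft_force: [0.9, -0.4, 0.9]
opening: 0.479
```

```bash
python3 look.py 13; python3 - <<'E'
from h import *
np.set_printoptions(precision=1,suppress=True)
C={n:env.calibration(n) for n in("scene","side")}
print(tri(C["scene"],(310,206),C["side"],(324,167)))
import json
c={k:np.array(v) for k,v in json.load(open("w1.json")).items()}
for p,z in [((315,285),0),((270,325),0),((160,207),0),((270,285),75),((225,240),75),((180,260),75)]: print(p,onz(c,(p[0]/1.5,p[1]/1.5),z))
E
```

```text
[554.16241035  73.05134842  59.13632751] [-3.14148142e+00  2.15469698e-04  1.41741016e+00] [-0.58317324  0.07392898 -0.24018571]
corner xy -64.18745222845608 72.47520058500547
(array([389.6,  65.9,  98.4]), np.float64(3.723726674217175))
(315, 285) [465.7  42.9   0. ]
(270, 325) [417.3  -0.9   0. ]
(160, 207) [313.3 122.4   0. ]
(270, 285) [436.7  65.1  75. ]
(225, 240) [400.2 104.6  75. ]
(180, 260) [359.3  87.   75. ]
```

View pics/sd13.png

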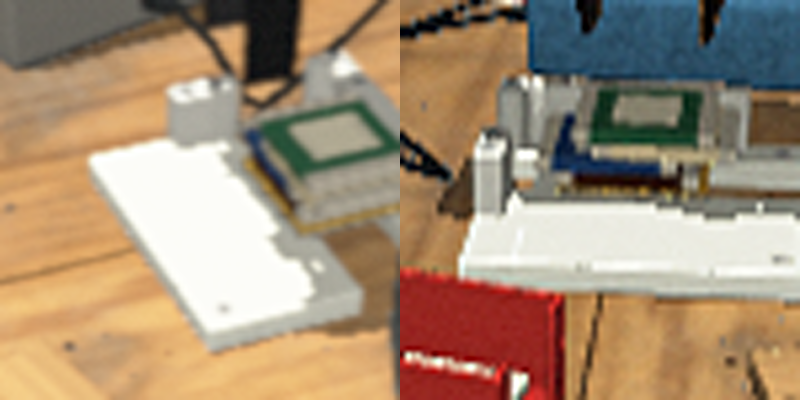

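View pics/w13.png

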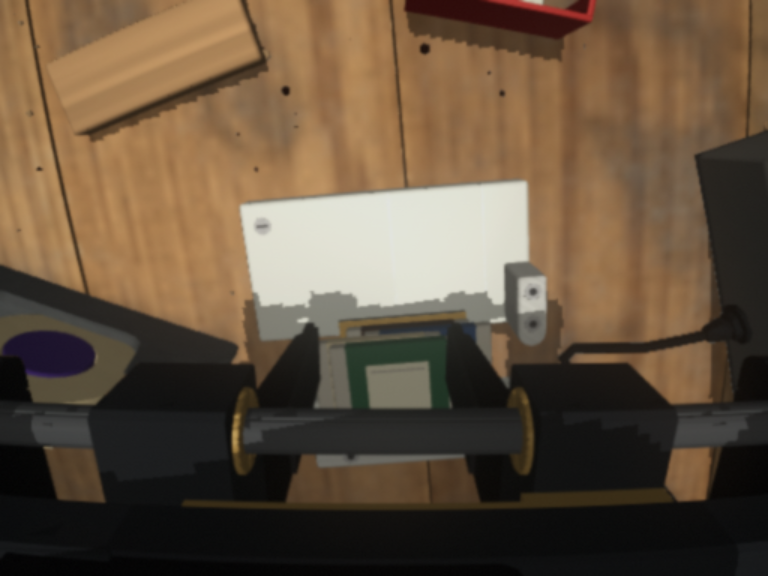

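```bash
python3 - <<'E'
from h import *
c=env.calibration("wrist")
C,S=np.cos(-.0677),np.sin(-.0677)
for n,p,z in [("creamL",(320,348),39),("blueR",(491,325),32),("greenL",(331,338),46),("greenR",(460,335),46),("goldL",(341,325),18),("goldR",(467,315),18)]:
    w=onz(c,(p[0]/1.5,p[1]/1.5),z);d=w[:2]-[613.3,-3.6];print(n,C*d[0]+S*d[1],-S*d[0]+C*d[1])
E
```

```text
creamL -96.16428821396532 52.015964872432455
blueR -11.79552265039055 53.98637787145115
greenL -89.24325494866984 59.598204150216695
greenR -29.13881320110904 55.93703777474947
goldL -87.19658384903879 55.1068979992513
goldR -21.46189608868741 55.00433250818088
```

drive_tool:
  commands:
    - {"dx":-4,"dy":-3,"dz":0,"yaw":-7}
    - {"dx":-4,"dy":-3,"dz":0,"yaw":-7}
    - {"dx":-4,"dy":-4,"dz":0,"yaw":-7}
    - {"dx":-4,"dy":-4,"dz":0,"yaw":-7}
    - {"dx":-4,"dy":-4,"dz":0,"yaw":-7}
  grip: 0.28

```text
t: 16.85
eef_pos: [533.6, 54.9, 57.9]
tcp_rot: [-3.14, 0.002, 0.801]
ft_force: [-0.8, -0.4, 0.8]
opening: 0.285
```

drive_tool:
  commands:
    - {"dx":-5,"dy":-4,"dz":0,"yaw":-7}
    - {"dx":-5,"dy":-4,"dz":0,"yaw":-7}
    - {"dx":-5,"dy":-4,"dz":0,"yaw":-7}
    - {"dx":-5,"dy":-4,"dz":0,"yaw":-7}
    - {"dx":-5,"dy":-4,"dz":0,"yaw":-7}

```text
t: 17.27
eef_pos: [508.5, 35.0, 58.0]
tcp_rot: [-3.141, 0.003, 0.19]
ft_force: [0.0, -0.2, -0.6]
opening: 0.277
```

drive_tool:
  commands:
    - {"dx":-5,"dy":-4,"dz":0,"yaw":-7}
    - {"dx":0,"dy":0,"dz":0,"yaw":-7}
    - {"dx":0,"dy":0,"dz":0,"yaw":-1}
    - {"dx":0,"dy":0,"dz":0,"yaw":0}

```text
t: 17.6
eef_pos: [504.1, 31.2, 58.5]
tcp_rot: [3.141, 0.002, -0.064]
ft_force: [0.1, 0.9, -0.3]
opening: 0.276
```

```bash
python3 look.py 14
```

```text
[504.35391775  31.3223112   58.98668218] [ 3.14146854e+00  7.72327860e-04 -6.35551571e-02] [ 1.31302725 -0.39581337 -0.26414688]
corner xy -111.05894672962543 27.472295290956083
```

View pics/w14.png

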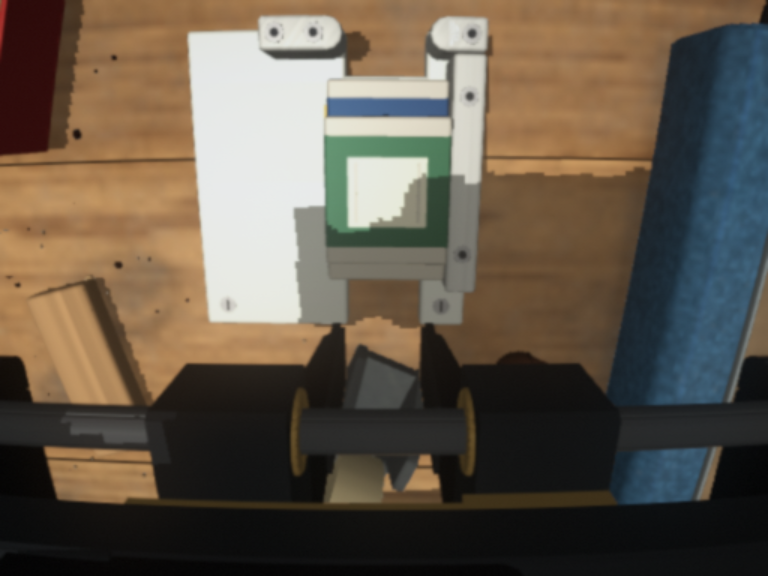

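drive_tool:
  commands:
    - {"dx":0,"dy":0,"dz":-25,"yaw":0}
    - {"dx":0,"dy":0,"dz":-30,"yaw":0}
    - {"dx":0,"dy":0,"dz":-18,"yaw":0}
    - {"dx":0,"dy":0,"dz":-9,"yaw":0}
    - {"dx":0,"dy":0,"dz":-1.5,"yaw":0}

```text
t: 18.17
eef_pos: [503.5, 31.4, -25.6]
tcp_rot: [3.142, 0.003, -0.065]
ft_force: [-1.1, 0.5, -0.0]
opening: 0.278
```

drive_tool:
  commands:
    - {"dx":0,"dy":0,"dz":0,"yaw":0}
    - {"dx":0,"dy":0,"dz":0,"yaw":0}

```text
t: 18.33
eef_pos: [504.9, 31.3, -23.3]
tcp_rot: [3.141, -0.001, -0.066]
ft_force: [-1.0, 0.9, 0.8]
opening: 0.28
```

```bash
python3 look.py 15
```

```text
[504.95625677  31.27727696 -23.08382646] [ 3.14148676e+00 -1.64311958e-03 -6.65914493e-02] [-1.08044699  0.04078758 -0.63966452]
corner xy -110.45494104585764 27.468111422849653
```

View pics/sd15.png

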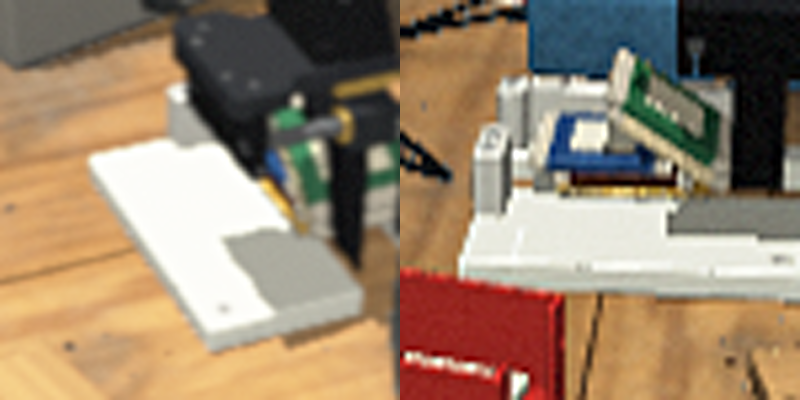

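View pics/w15.png

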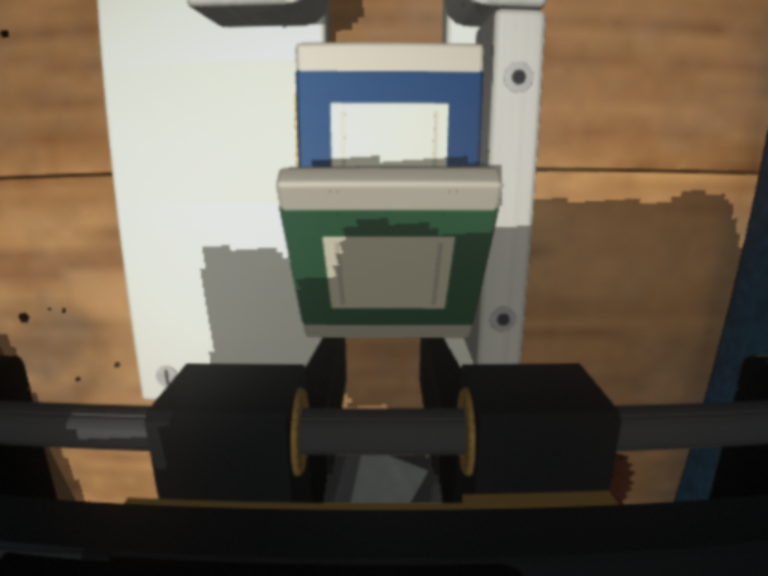

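drive_tool:
  commands:
    - {"dx":-3,"dy":0,"dz":0,"yaw":0}
    - {"dx":-3,"dy":0,"dz":0,"yaw":0}
    - {"dx":0,"dy":0,"dz":0,"yaw":0}

```text
t: 18.73
eef_pos: [497.9, 31.3, -23.7]
tcp_rot: [3.142, 0.0, -0.067]
ft_force: [0.2, 0.2, 0.2]
opening: 0.277
```

```bash
python3 look.py 16
```

```text
[498.5194289   31.27164817 -23.89475005] [ 3.14148753e+00 -3.12426968e-04 -6.68797009e-02] [-1.00243188 -0.20488401  1.04945728]
corner xy -116.87664284158106 27.027055081396146
```

View pics/sd16.png

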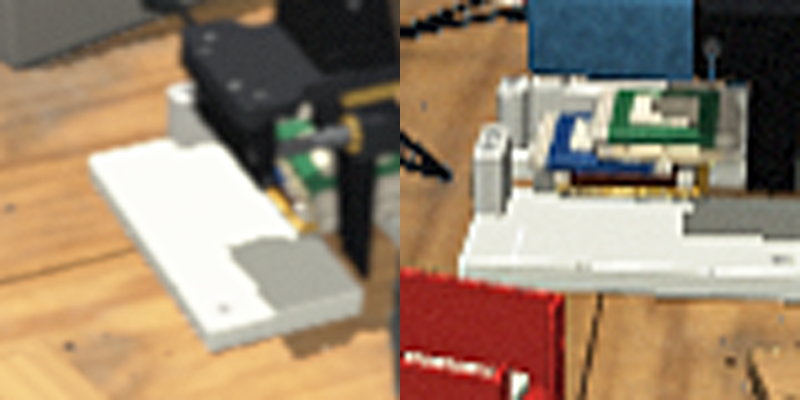

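View pics/w16.png

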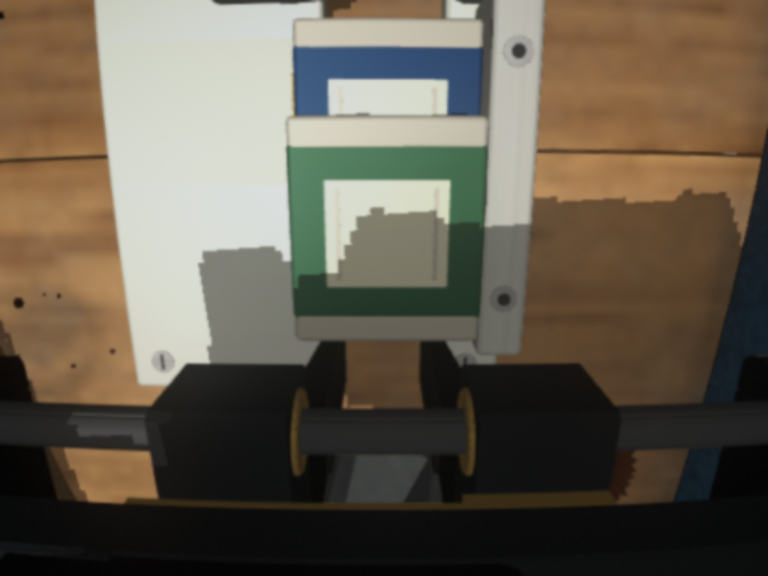

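drive_tool:
  commands:
    - {"dx":4,"dy":-0.3,"dz":0,"yaw":0}
    - {"dx":5,"dy":-0.3,"dz":0,"yaw":0}
    - {"dx":5,"dy":-0.4,"dz":0,"yaw":0}
    - {"dx":4,"dy":-0.3,"dz":0,"yaw":0}
    - {"dx":2,"dy":-0.1,"dz":0,"yaw":0}

```text
t: 19.3
eef_pos: [519.1, 29.8, -24.1]
tcp_rot: [3.141, -0.0, -0.067]
ft_force: [-1.6, -0.7, 0.7]
opening: 0.283
```

```bash
python3 look.py 17
```

```text
[518.57207437  29.8735736  -24.12072287] [ 3.14149991e+00 -7.93238588e-05 -6.69070356e-02] [0.49422208 0.13192406 0.01164965]
corner xy -96.77535599972052 26.98871049181511
```

View pics/sd17.png

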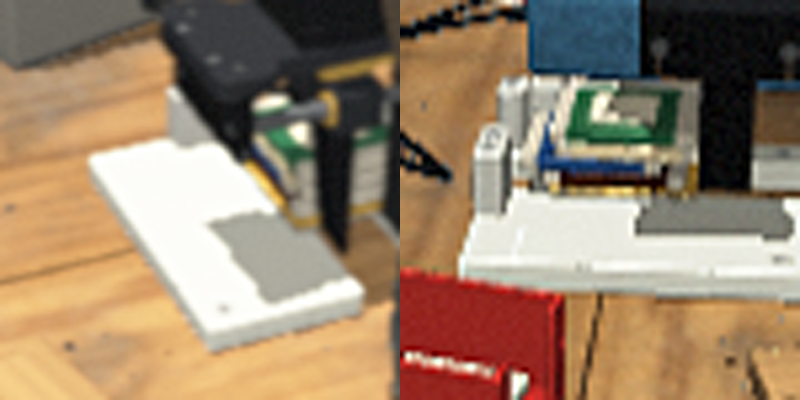

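View pics/w17.png

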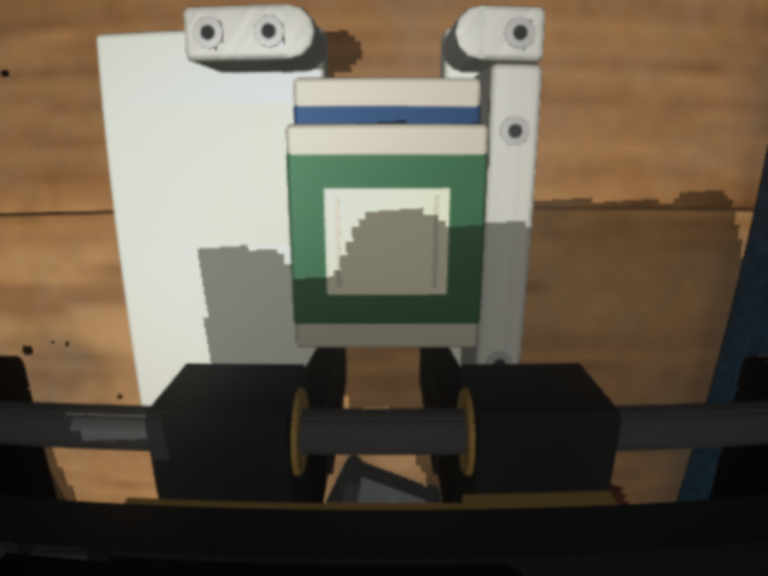

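drive_tool:
  commands:
    - {"dx":4,"dy":-0.3,"dz":0,"yaw":0}
    - {"dx":5,"dy":-0.3,"dz":0,"yaw":0}
    - {"dx":5,"dy":-0.4,"dz":0,"yaw":0}
    - {"dx":3,"dy":-0.2,"dz":0,"yaw":0}
    - {"dx":0,"dy":0,"dz":0,"yaw":0}

```text
t: 19.87
eef_pos: [535.7, 28.7, -24.1]
tcp_rot: [3.142, 0.0, -0.067]
ft_force: [0.1, -0.0, 0.6]
opening: 0.278
```

drive_tool:
  commands:
    - {"dx":2,"dy":-0.1,"dz":0,"yaw":0}
    - {"dx":0,"dy":0,"dz":0,"yaw":0}

```text
t: 20.03
eef_pos: [535.9, 28.7, -24.3]
tcp_rot: [3.141, 0.003, -0.067]
ft_force: [-6.6, 0.3, 3.8]
opening: 0.278
```

drive_tool:
  commands:
    - {"dx":1,"dy":0,"dz":0,"yaw":0}
    - {"dx":0,"dy":0,"dz":0,"yaw":0}

```text
t: 20.2
eef_pos: [536.0, 28.8, -24.3]
tcp_rot: [3.141, 0.005, -0.067]
ft_force: [-9.2, -1.1, 5.7]
opening: 0.28
```

```bash
python3 look.py 18
```

```text
[535.99231759  28.74859526 -24.31865341] [ 3.14143387  0.00494236 -0.06677159] [-9.92338139  0.3303639   4.89821683]
corner xy -79.31891568039516 27.044759006355395
```

View pics/sd18.png

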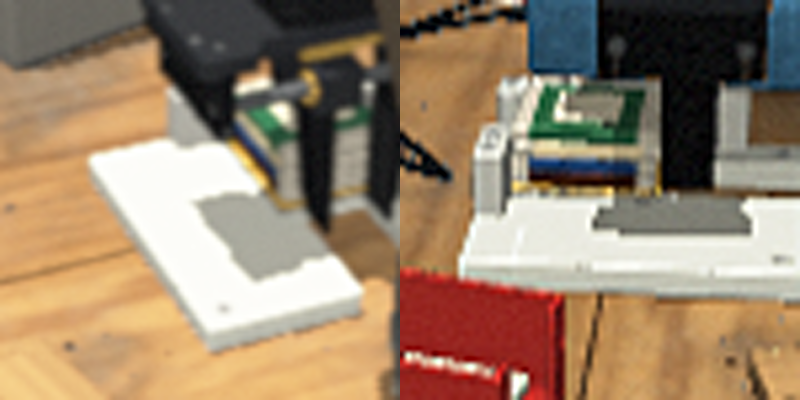

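View pics/w18.png

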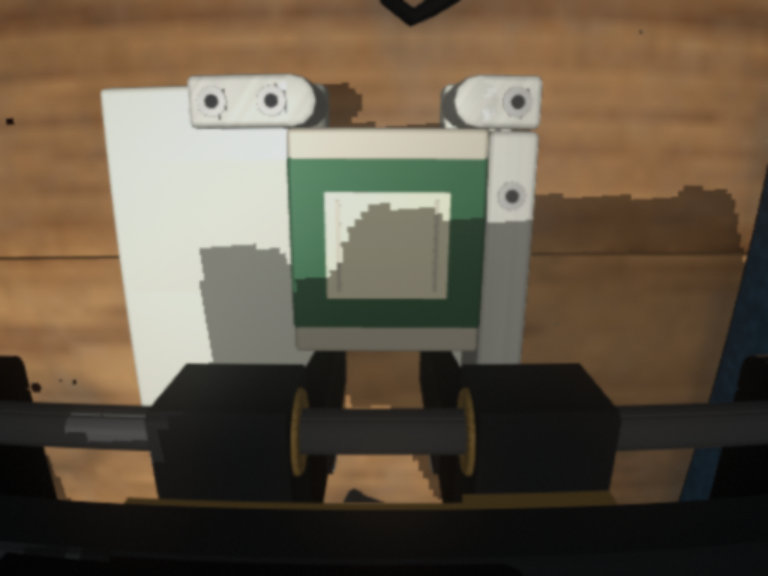

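```bash
python3 - <<'E'
from h import *
im=env.read_camera("wrist");a=cv2.resize(im[40:140,60:370,::-1],None,fx=2.58*1,fy=5,interpolation=cv2.INTER_CUBIC);cv2.imwrite("pics/z18.png",a)
b=env.read_camera("side");B=cv2.resize(b[165:205,210:270,::-1],(780,520),interpolation=cv2.INTER_CUBIC);cv2.imwrite("pics/z18s.png",B)
E
```

```text
(no output)
```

View pics/z18.png

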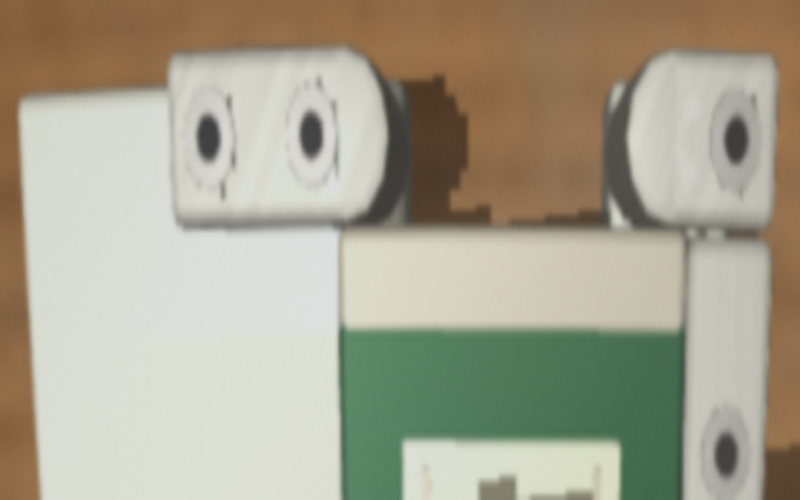

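View pics/z18s.png

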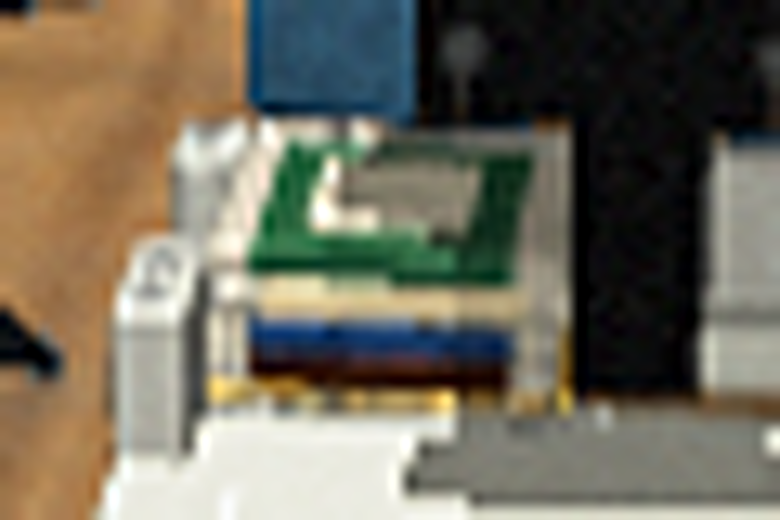

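```bash
python3 - <<'E'
from h import *
c=env.calibration("wrist")
C,S=np.cos(-.0677),np.sin(-.0677)
for n,p,z in [("fence in L",(60+250/2.58,40+227/5),44),("fence in R",(60+720/2.58,40+230/5),44),("fence out L",(60+250/2.58,40+47/5),44),("green L",(60+342/2.58,40+229/5),46),("green R",(60+682/2.58,40+231/5),46),("sidefence in",(60+688/2.58,40+300/5),44),("sidef in2",(60+686/2.58,40+450/5),44),("bd left",(60+22/2.58,40+95/5),14)]:
    w=onz(c,p,z);d=w[:2]-[613.3,-3.6];print(n,w,C*d[0]+S*d[1],-S*d[0]+C*d[1])
E
```

```text
fence in L [616.9280997  63.6445459  44.       ] -0.9291904630454546 67.33593888734723
fence in R [611.77074852  -9.11639863  44.        ] -1.1525733446749404 -5.607213090877635
fence out L [630.67507707  61.90914962  44.        ] 12.903692348926107 66.53447760594392
green L [615.59639251  48.94894675  46.        ] -1.2637147598904126 52.58391624413561
green R [612.03202495  -2.78701223  46.        ] -1.3200676456409595 0.7253490463931455
sidefence in [606.53386121  -4.01018896  44.        ] -6.722890539288969 -0.8669670815891724
sidef in2 [594.43800987  -3.48760319  44.        ] -18.826385109127273 -1.1638421770928518
bd left [634.28951741 114.50009162  14.        ] 12.952165171955823 119.24945659369396
```

drive_tool:
  commands:
    - {"dx":-6,"dy":0.2,"dz":0,"yaw":0}
    - {"dx":0,"dy":0,"dz":7,"yaw":0}
    - {"dx":3,"dy":-0.2,"dz":0,"yaw":0}
    - {"dx":3,"dy":-0.2,"dz":0,"yaw":0}
    - {"dx":0,"dy":0,"dz":0,"yaw":0}

```text
t: 20.87
eef_pos: [538.6, 28.4, -16.8]
tcp_rot: [3.142, 0.001, -0.067]
ft_force: [-3.6, 0.3, 2.4]
opening: 0.279
```

drive_tool:
  commands:
    - {"dx":1,"dy":-0.1,"dz":0,"yaw":0}
    - {"dx":0,"dy":0,"dz":0,"yaw":0}

```text
t: 21.03
eef_pos: [538.5, 28.4, -17.1]
tcp_rot: [3.142, 0.002, -0.067]
ft_force: [-6.7, 0.5, 4.5]
opening: 0.284
```

drive_tool:
  commands:
    - {"dx":1,"dy":-0.1,"dz":0,"yaw":0}
    - {"dx":0,"dy":0,"dz":0,"yaw":0}

```text
t: 21.2
eef_pos: [538.5, 28.4, -17.2]
tcp_rot: [3.142, 0.004, -0.067]
ft_force: [-10.7, 1.0, 7.8]
opening: 0.28
```

drive_tool:
  commands:
    - {"dx":-6,"dy":0,"dz":0,"yaw":0}
    - {"dx":0,"dy":0,"dz":25,"yaw":0}
    - {"dx":0,"dy":0,"dz":35,"yaw":0}
    - {"dx":2,"dy":2,"dz":10,"yaw":7}
    - {"dx":4,"dy":4,"dz":0,"yaw":7}

```text
t: 21.62
eef_pos: [542.4, 33.9, 56.0]
tcp_rot: [3.14, -0.006, 0.182]
ft_force: [-0.2, -0.6, -0.3]
opening: 0.277
```

drive_tool:
  commands:
    - {"dx":4,"dy":4,"dz":0,"yaw":7}
    - {"dx":5,"dy":5,"dz":0,"yaw":7}
    - {"dx":5,"dy":5,"dz":0,"yaw":7}
    - {"dx":5,"dy":5,"dz":0,"yaw":7}
    - {"dx":5,"dy":5,"dz":0,"yaw":7}

```text
t: 22.03
eef_pos: [565.3, 58.4, 53.0]
tcp_rot: [3.14, -0.001, 0.794]
ft_force: [-0.5, -0.2, 0.2]
opening: 0.28
```

drive_tool:
  commands:
    - {"dx":5,"dy":5,"dz":0,"yaw":7}
    - {"dx":5,"dy":5,"dz":0,"yaw":7}
    - {"dx":5,"dy":5,"dz":0,"yaw":7}
    - {"dx":5,"dy":5,"dz":0,"yaw":7}
    - {"dx":1,"dy":3,"dz":0,"yaw":6}
  grip: 0.36

```text
t: 22.45
eef_pos: [586.8, 81.6, 53.0]
tcp_rot: [3.14, -0.0, 1.388]
ft_force: [0.6, 0.5, 0.6]
opening: 0.36
```

drive_tool:
  commands:
    - {"dx":0,"dy":0,"dz":0,"yaw":0}

```text
t: 22.53
eef_pos: [586.2, 81.6, 52.9]
tcp_rot: [3.14, -0.0, 1.387]
ft_force: [-0.0, 0.0, 0.7]
opening: 0.364
```

```bash
python3 look.py 19
```

```text
[585.53412611  81.02635684  52.91763595] [ 3.14109927e+00 -4.87852830e-05  1.37802446e+00] [0.08563594 0.20524632 0.47281372]
corner xy -33.42709759257864 82.5541832505922
```

View pics/sd19.png

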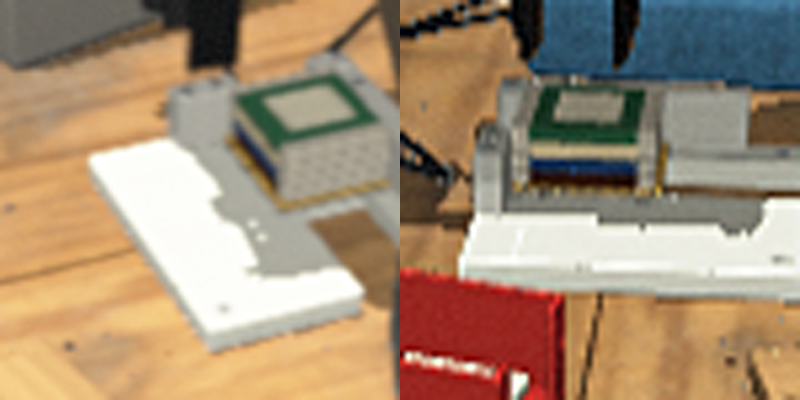

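View pics/w19.png

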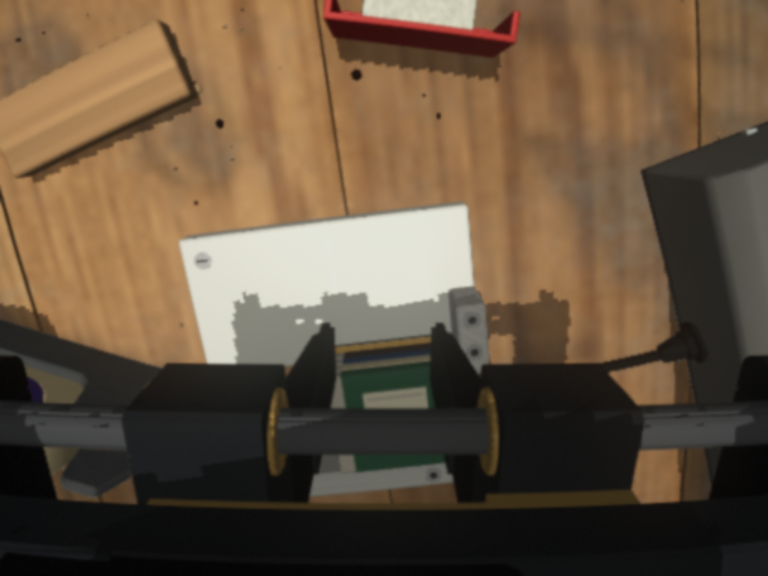

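drive_tool:
  commands:
    - {"dx":-3,"dy":1,"dz":-20,"yaw":7.1}
    - {"dx":0,"dy":0,"dz":-30,"yaw":0}
    - {"dx":0,"dy":0,"dz":-18,"yaw":0}
    - {"dx":0,"dy":0,"dz":-9,"yaw":0}
    - {"dx":0,"dy":0,"dz":0,"yaw":0}

```text
t: 23.1
eef_pos: [582.0, 81.9, -24.5]
tcp_rot: [-3.14, 0.0, 1.503]
ft_force: [-1.0, 0.1, -0.1]
opening: 0.361
```

drive_tool:
  commands:
    - {"dx":0,"dy":-5,"dz":0,"yaw":0}
    - {"dx":0,"dy":-5,"dz":0,"yaw":0}
    - {"dx":0,"dy":-3,"dz":0,"yaw":0}
    - {"dx":0,"dy":-2,"dz":0,"yaw":0}
    - {"dx":0,"dy":0,"dz":0,"yaw":0}

```text
t: 23.52
eef_pos: [582.6, 66.6, -23.8]
tcp_rot: [3.141, -0.0, 1.505]
ft_force: [0.9, -0.5, -0.6]
opening: 0.36
```

drive_tool:
  commands:
    - {"dx":0,"dy":-1,"dz":0,"yaw":0}
    - {"dx":0,"dy":-0.5,"dz":0,"yaw":0}
    - {"dx":0,"dy":0,"dz":0,"yaw":0}

```text
t: 23.77
eef_pos: [582.5, 66.0, -23.9]
tcp_rot: [3.141, -0.0, 1.505]
ft_force: [0.3, 2.7, 0.8]
opening: 0.364
```

drive_tool:
  commands:
    - {"dx":0,"dy":4,"dz":0,"yaw":0}
    - {"dx":0,"dy":0,"dz":7,"yaw":0}
    - {"dx":0,"dy":-3,"dz":0,"yaw":0}
    - {"dx":0,"dy":-3,"dz":0,"yaw":0}
    - {"dx":0,"dy":0,"dz":0,"yaw":0}

```text
t: 24.18
eef_pos: [582.6, 63.2, -16.8]
tcp_rot: [3.141, -0.0, 1.505]
ft_force: [0.2, -1.0, -0.1]
opening: 0.359
```

drive_tool:
  commands:
    - {"dx":0,"dy":-1,"dz":0,"yaw":0}
    - {"dx":0,"dy":-0.5,"dz":0,"yaw":0}
    - {"dx":0,"dy":0,"dz":0,"yaw":0}

```text
t: 24.43
eef_pos: [582.6, 63.1, -16.8]
tcp_rot: [3.141, -0.001, 1.505]
ft_force: [0.2, 9.8, 2.9]
opening: 0.363
```

drive_tool:
  commands:
    - {"dx":0,"dy":6,"dz":0,"yaw":0}
    - {"dx":0,"dy":2,"dz":25,"yaw":0}
    - {"dx":0,"dy":0,"dz":30,"yaw":0}
    - {"dx":0,"dy":-20,"dz":5,"yaw":0}
    - {"dx":-2,"dy":-20,"dz":0,"yaw":0}
  grip: 0.36

```text
t: 24.85
eef_pos: [581.7, 30.4, 45.0]
tcp_rot: [3.138, 0.0, 1.508]
ft_force: [-0.3, -0.1, -1.0]
opening: 0.359
```

drive_tool:
  commands:
    - {"dx":0,"dy":-4,"dz":0,"yaw":0}
    - {"dx":0,"dy":0,"dz":0,"yaw":0}
    - {"dx":0,"dy":0,"dz":0,"yaw":0}
    - {"dx":0,"dy":0,"dz":0,"yaw":0}
    - {"dx":0,"dy":0,"dz":0,"yaw":0}
  grip: 1

```text
t: 25.27
eef_pos: [580.3, 26.9, 42.6]
tcp_rot: [-3.141, -0.0, 1.506]
ft_force: [-0.3, 1.1, 0.2]
opening: 0.655
```

drive_tool:
  commands:
    - {"dx":0,"dy":0,"dz":0,"yaw":0}
    - {"dx":0,"dy":0,"dz":0,"yaw":0}
    - {"dx":0,"dy":0,"dz":0,"yaw":0}

```text
t: 25.52
eef_pos: [580.4, 26.5, 42.9]
tcp_rot: [-3.142, 0.0, 1.506]
ft_force: [-0.2, 0.3, 0.2]
opening: 0.862
```

```bash
python3 look.py 20
```

```text
[580.42575787  26.29165986  42.94281319] [ 3.14155640e+00 -1.13459056e-05  1.50575265e+00] [ 0.61073378 -0.52665991  0.39411828]
corner xy -34.821054695005536 27.599298451110542
```

View pics/sd20.png

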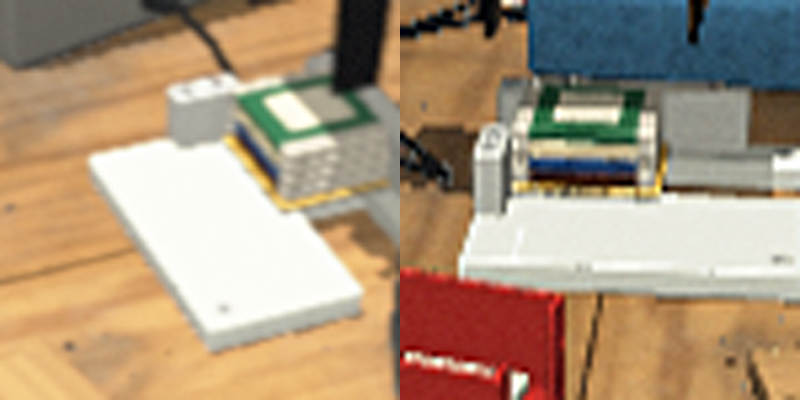

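View pics/w20.png

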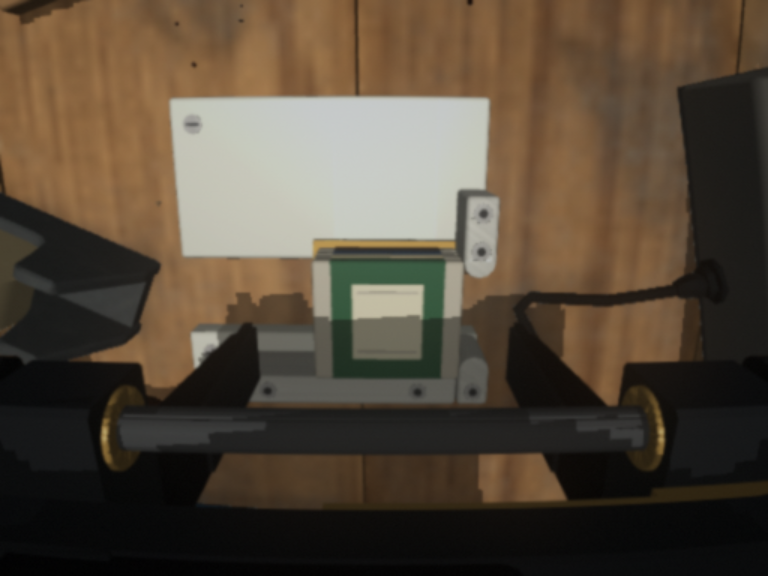

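```bash
python3 - <<'E'
from h import *
import json
np.set_printoptions(precision=1,suppress=True)
c={k:np.array(v) for k,v in json.load(open("w1.json")).items()}
c2=env.calibration("wrist")
for z in (0,40,60,80,100): print(z,onz(c,(580/1.5,217/1.5),z),onz(c2,(680/1.5,90/1.5),z),onz(c2,(700/1.5,330/1.5),z))
E
```

```text
0 [729.7 114.8   0. ] [731.  117.1   0. ] [753.   -8.9   0. ]
40 [713.9 121.   40. ] [708.  114.9  40. ] [726.4   8.9  40. ]
60 [706.  124.1  60. ] [696.4 113.8  60. ] [713.1  17.8  60. ]
80 [698.1 127.2  80. ] [684.9 112.8  80. ] [699.9  26.7  80. ]
100 [690.2 130.3 100. ] [673.4 111.7 100. ] [686.6  35.6 100. ]
```

drive_tool:
  commands:
    - {"dx":0,"dy":0,"dz":-20,"yaw":0}
    - {"dx":0,"dy":0,"dz":-25,"yaw":0}
    - {"dx":0,"dy":0,"dz":-15,"yaw":0}
    - {"dx":0,"dy":0,"dz":-8,"yaw":0}
    - {"dx":0,"dy":0,"dz":-4,"yaw":0}

```text
t: 26.08
eef_pos: [580.0, 26.2, -30.1]
tcp_rot: [-3.14, -0.0, 1.506]
ft_force: [-0.3, -0.1, 0.2]
opening: 0.998
```

drive_tool:
  commands:
    - {"dx":0,"dy":0,"dz":-2,"yaw":0}
    - {"dx":0,"dy":0,"dz":0,"yaw":0}

```text
t: 26.25
eef_pos: [580.7, 26.2, -30.7]
tcp_rot: [3.141, 0.0, 1.506]
ft_force: [0.6, -0.7, 0.1]
opening: 1.001
```

```bash
python3 look.py 21
```

```text
[580.92602305  26.18277556 -30.20376617] [ 3.14014861e+00 -3.21154041e-06  1.50570784e+00] [ 0.70658778 -0.35320754  0.61144844]
corner xy -34.31456966675942 27.52450567052897
```

View pics/sd21.png

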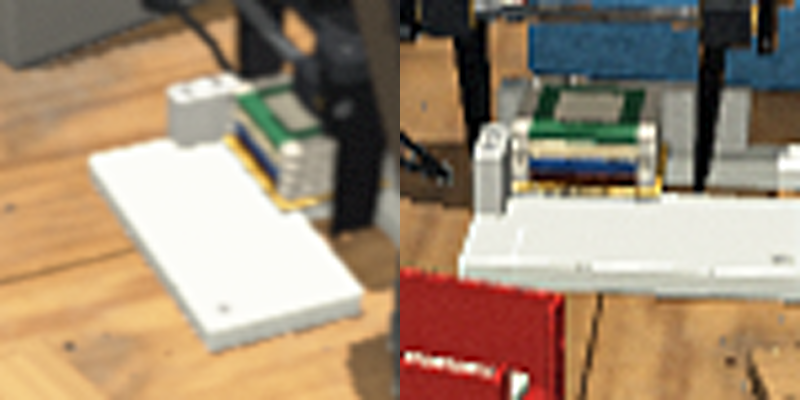

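View pics/w21.png

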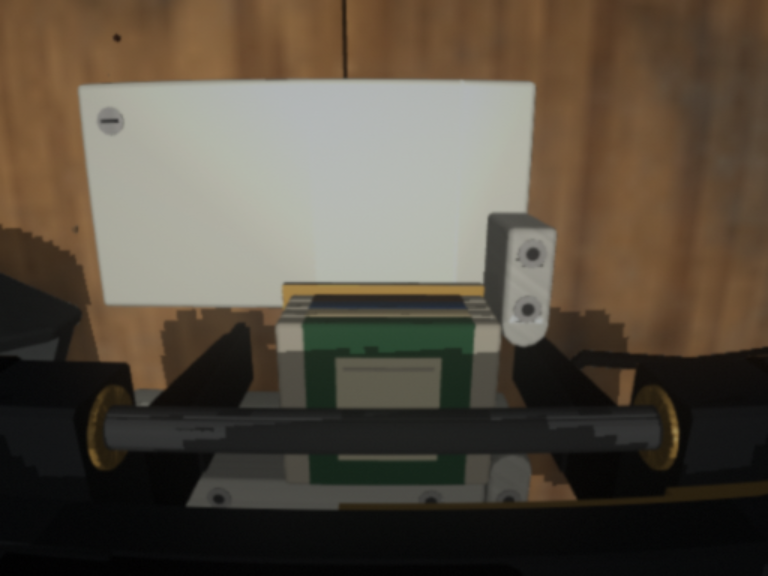

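drive_tool:
  commands:
    - {"dx":0,"dy":0,"dz":-1,"yaw":0}
    - {"dx":0,"dy":0,"dz":0,"yaw":0}
    - {"dx":0,"dy":0,"dz":0,"yaw":0}
    - {"dx":0,"dy":0,"dz":0,"yaw":0}
    - {"dx":0,"dy":0,"dz":0,"yaw":0}
  grip: 0.6

```text
t: 26.82
eef_pos: [580.5, 26.2, -31.9]
tcp_rot: [3.141, 0.0, 1.506]
ft_force: [-0.0, -0.4, 0.5]
opening: 0.707
```

drive_tool:
  commands:
    - {"dx":0,"dy":0,"dz":0,"yaw":0}
    - {"dx":0,"dy":0,"dz":0,"yaw":0}
    - {"dx":0,"dy":0,"dz":0,"yaw":0}

```text
t: 27.07
eef_pos: [580.5, 26.2, -31.9]
tcp_rot: [3.141, 0.0, 1.506]
ft_force: [-0.3, 0.8, 2.4]
opening: 0.698
```

drive_tool:
  commands:
    - {"dx":0,"dy":0,"dz":0,"yaw":0}
    - {"dx":0,"dy":0,"dz":3,"yaw":0}
    - {"dx":0,"dy":0,"dz":6,"yaw":0}
    - {"dx":0,"dy":0,"dz":10,"yaw":0}
    - {"dx":0,"dy":0,"dz":12,"yaw":0}
  grip: 0.5

```text
t: 27.48
eef_pos: [580.1, 26.2, -0.4]
tcp_rot: [-3.141, 0.0, 1.506]
ft_force: [0.4, -0.6, -1.0]
opening: 0.698
```

drive_tool:
  commands:
    - {"dx":0,"dy":0,"dz":12,"yaw":0}
    - {"dx":0,"dy":0,"dz":12,"yaw":0}
    - {"dx":0,"dy":0,"dz":8,"yaw":0}
    - {"dx":0,"dy":0,"dz":3,"yaw":0}
    - {"dx":0,"dy":0,"dz":0,"yaw":0}

```text
t: 27.9
eef_pos: [580.8, 26.1, 35.1]
tcp_rot: [3.14, 0.0, 1.506]
ft_force: [0.1, -0.2, -1.4]
opening: 0.697
```

```bash
python3 look.py 22;python3 - <<'E'
from h import *
import json
c=env.calibration("wrist");im=env.read_camera("wrist");np.save("w22.npy",im);json.dump({k:np.array(v).tolist() for k,v in c.items()},open("w22.json","w"))
E
```

```text
[580.16153973  26.18855183  33.54351911] [-3.14099447e+00  1.13349830e-05  1.50559435e+00] [-0.01133483 -0.24092594 -1.42974741]
corner xy -35.07769248666848 27.478552708902445
```

View pics/sd22.png

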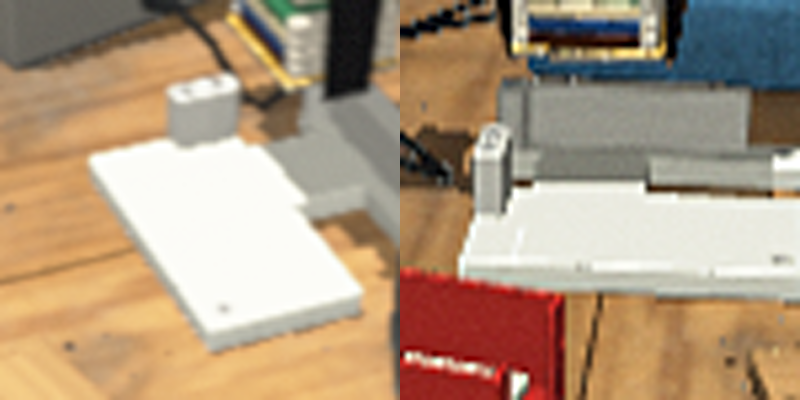

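View pics/w22.png

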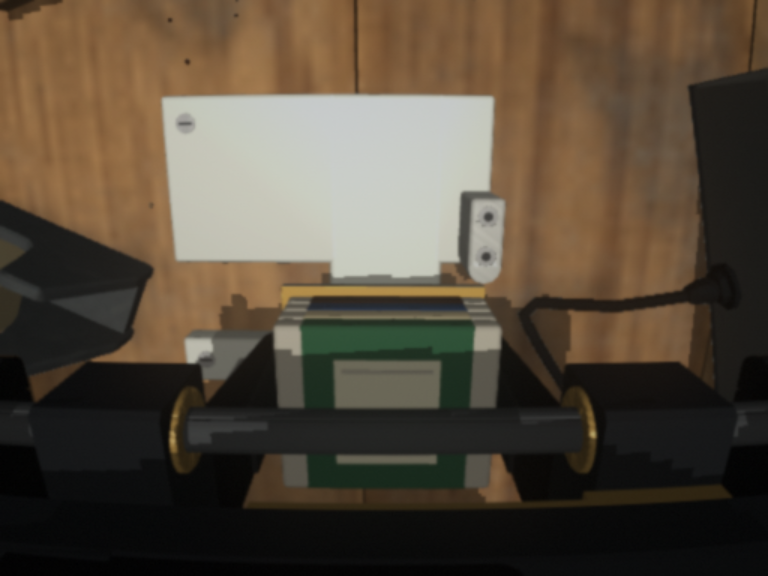

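```bash
python3 - <<'E'
from h import *
import json
c={k:np.array(v) for k,v in json.load(open("w22.json")).items()}
im=np.load("w22.npy");cv2.imwrite("pics/z22.png",cv2.resize(im[180:335,170:350,::-1],None,fx=4,fy=3.8,interpolation=cv2.INTER_CUBIC))
T=np.array([580.2,26.2]);t=1.5057
ux=np.array([np.sin(t),-np.cos(t)]) # tool y ~ +x
uy=np.array([np.cos(t),np.sin(t)])
for n,p,z in [("gold L",(283,289),83.4),("gold R",(486,289),83.4),("green tl",(276,321),111.4),("green tr",(499,321),111.4),("green bl",(285,487),111.4),("green br",(490,488),111.4)]:
    w=onz(c,(p[0]/1.5,p[1]/1.5),z)[:2]-T;print(n,w@ux,w@uy)
E
```

```text
gold L -32.29930706661823 28.266580383783978
gold R 33.887759012750394 28.29709781553924
green tl -29.03299506744468 27.69335938296674
green tr 32.082443144312 27.714281379800738
green bl -29.822744405015897 -26.895493171783002
green br 33.2881338867792 -27.287329931184345
```

View pics/z22.png

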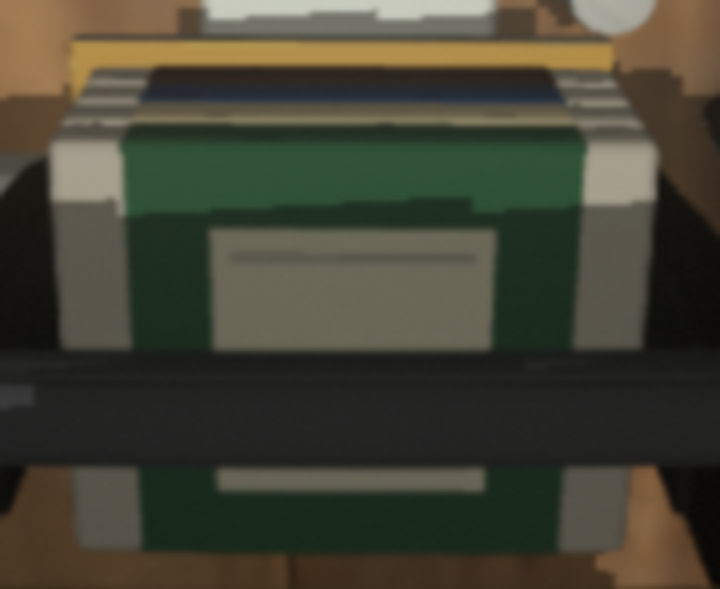

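drive_tool:
  commands:
    - {"dx":1,"dy":5,"dz":2,"yaw":-1}
    - {"dx":2,"dy":11,"dz":4,"yaw":-2}
    - {"dx":3,"dy":16,"dz":4,"yaw":-3}
    - {"dx":4,"dy":18,"dz":2,"yaw":-3}
    - {"dx":4,"dy":18,"dz":0,"yaw":-2}

```text
t: 28.52
eef_pos: [594.5, 94.7, 45.8]
tcp_rot: [-3.141, 0.0, 1.31]
ft_force: [0.1, 0.7, -1.4]
opening: 0.698
```

drive_tool:
  commands:
    - {"dx":3,"dy":15,"dz":0,"yaw":-2}
    - {"dx":3,"dy":10,"dz":0,"yaw":-1}
    - {"dx":1,"dy":5,"dz":0,"yaw":0}
    - {"dx":0,"dy":2,"dz":0,"yaw":0}
    - {"dx":0,"dy":0,"dz":0,"yaw":0}

```text
t: 28.93
eef_pos: [601.1, 126.2, 45.5]
tcp_rot: [-3.141, 0.0, 1.262]
ft_force: [-0.0, 0.1, -0.4]
opening: 0.696
```

drive_tool:
  commands:
    - {"dx":0,"dy":0,"dz":0,"yaw":0}
    - {"dx":0,"dy":0,"dz":0,"yaw":0}

```text
t: 29.1
eef_pos: [601.3, 125.5, 45.9]
tcp_rot: [-3.141, 0.0, 1.261]
ft_force: [0.2, -1.1, -1.3]
opening: 0.699
```

```bash
python3 look.py 23;python3 - <<'E'
from h import *
import json
c=env.calibration("wrist");im=env.read_camera("wrist");np.save("w23.npy",im);json.dump({k:np.array(v).tolist() for k,v in c.items()},open("w23.json","w"))
x0,y0,k=180,0,4
a=cv2.resize(im[0:140,180:370,::-1],None,fx=4,fy=4,interpolation=cv2.INTER_CUBIC);cv2.imwrite("pics/z23.png",a)
print(env.state()["eef_pos"],env.state()["tcp_rot"])
E
```

```text
[601.42800022 125.69236076  45.99989914] [3.14151211e+00 4.84364544e-05 1.26084340e+00] [-0.18300472 -0.53177096 -1.90021345]
corner xy -20.591211793343703 128.19306114638553
[601.45084153 125.81227826  46.01192363] [3.14145292e+00 2.89408096e-06 1.26092017e+00]
```

View pics/z23.png

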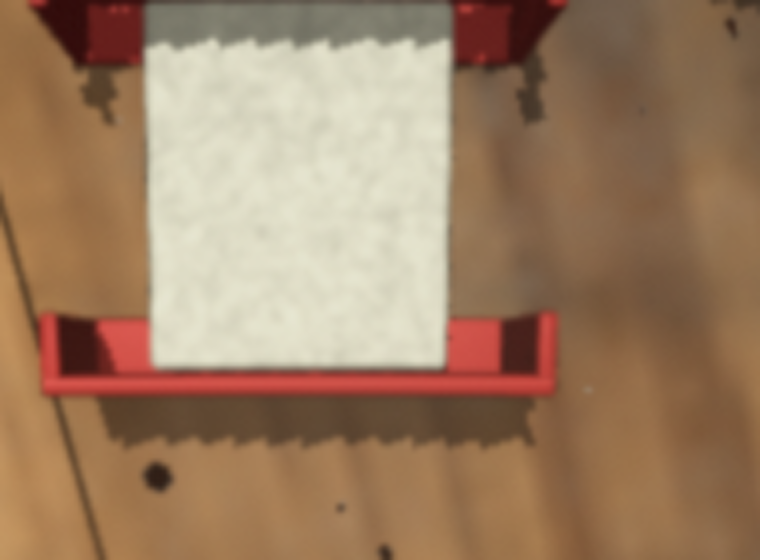

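View pics/w23.png

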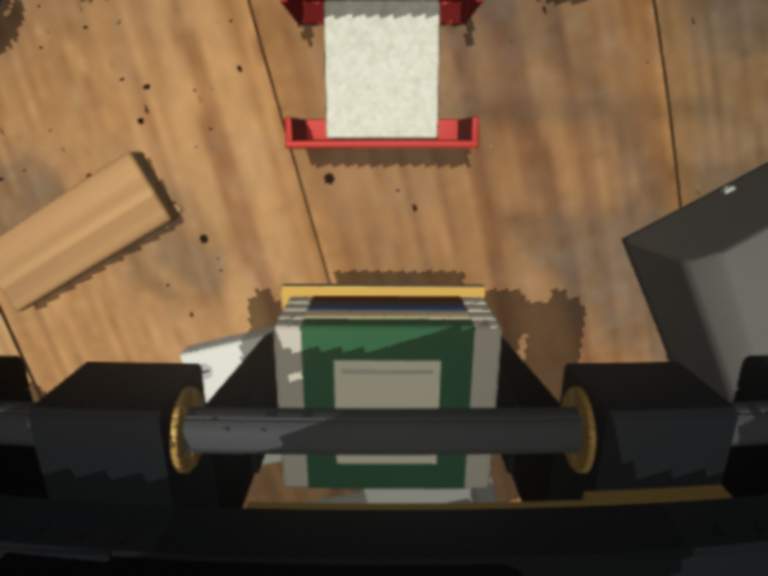

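```bash
python3 - <<'E'
from a import *
c={k:np.array(v) for k,v in json.load(open("w23.json")).items()}
px=off(180,0,4,[(42,394),(556,393),(40,315),(557,314),(152,368),(446,367)])
P=[(-39,-34,44),(39,-34,44),(-39,-21.5,44),(39,-21.5,44),(-26,-31,9),(26,-31,9)]
p,r=fit(c,P,px,[633,226,-.3]);print(p,np.degrees(p[2]),"\n",r)
p2,r=fit(c,P[:4],px[:4],[633,226,-.3]);print(p2);p3,r=fit(c,P[4:],px[4:],[633,226,-.3]);print(p3)
T=np.array([601.45,125.8]);t=1.2609
ux=np.array([np.sin(t),-np.cos(t)]);uy=np.array([np.cos(t),np.sin(t)])
d=p[:2]-T;print("rel tool",d@ux,d@uy, "tool ux yaw",np.degrees(t)-90)
E
```

```text
[633.4 226.5  -0.3] -17.61570529543117 
 [[-0.3  0.4]
 [ 0.2  0.4]
 [-0.7 -1.1]
 [ 0.8 -1.2]
 [-0.4  0.9]
 [ 0.3  1. ]]
[633.3 226.2  -0.3]
[633.6 227.1  -0.3]
rel tool -0.2954222374418082 105.59389107665893 tool ux yaw -17.75575161195451
```

drive_tool:
  commands:
    - {"dx":2,"dy":5,"dz":0,"yaw":0.1}
    - {"dx":4,"dy":11,"dz":0,"yaw":0}
    - {"dx":5,"dy":16,"dz":0,"yaw":0}
    - {"dx":5.5,"dy":18,"dz":0,"yaw":0}
    - {"dx":5.5,"dy":18,"dz":0,"yaw":0}

```text
t: 29.72
eef_pos: [624.0, 196.4, 46.0]
tcp_rot: [3.141, -0.0, 1.263]
ft_force: [0.2, -0.0, -1.8]
opening: 0.699
```

drive_tool:
  commands:
    - {"dx":4,"dy":15,"dz":0,"yaw":0}
    - {"dx":3,"dy":10,"dz":-4,"yaw":0}
    - {"dx":1.5,"dy":5,"dz":-8,"yaw":0}
    - {"dx":0.7,"dy":2.4,"dz":-10,"yaw":0}
    - {"dx":0,"dy":0,"dz":-8,"yaw":0}

```text
t: 30.13
eef_pos: [632.1, 226.8, 14.3]
tcp_rot: [-3.141, 0.001, 1.263]
ft_force: [-0.0, -0.1, -1.8]
opening: 0.697
```

drive_tool:
  commands:
    - {"dx":0,"dy":0,"dz":-4,"yaw":0}
    - {"dx":0,"dy":0,"dz":0,"yaw":0}
    - {"dx":0,"dy":0,"dz":0,"yaw":0}

```text
t: 30.38
eef_pos: [632.5, 225.9, 11.6]
tcp_rot: [-3.141, 0.0, 1.262]
ft_force: [0.1, -0.4, -1.3]
opening: 0.701
```

```bash
cat > lookb.py <<'E'
from h import *
import sys
k=sys.argv[1]
a=env.read_camera("scene");b=env.read_camera("side");w=env.read_camera("wrist")
A=cv2.resize(a[150:230,135:215,::-1],(400,400),interpolation=cv2.INTER_CUBIC)
B=cv2.resize(b[180:260,170:250,::-1],(400,400),interpolation=cv2.INTER_CUBIC)
cv2.imwrite(f"pics/sd{k}.png",np.hstack([A,B]))
cv2.imwrite(f"pics/w{k}.png",cv2.resize(w[:,:,::-1],(768,576)))
s=env.state();print(s["t"],s["eef_pos"],s["tcp_rot"],s["ft_force"],s["opening"])
E
python3 lookb.py 24
```

```text
30.5333 [632.94237748 226.27016276  12.46325074] [ 3.14087321e+00 -3.73830866e-04  1.26252710e+00] [-0.57355713 -0.30966817 -1.19982362] 0.6950336772797595
```

View pics/sd24.png

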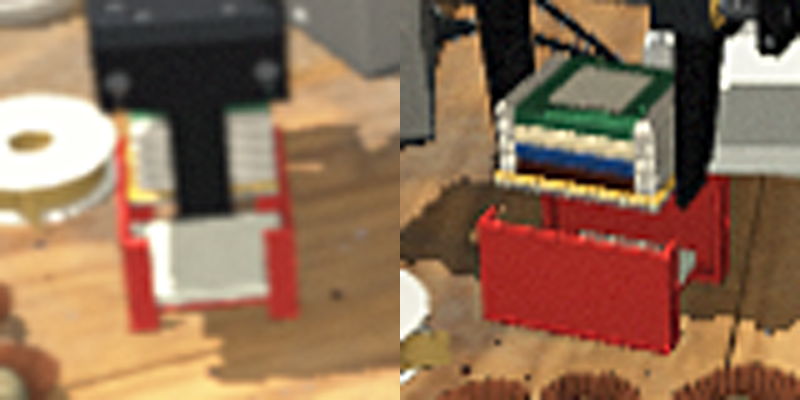

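View pics/w24.png

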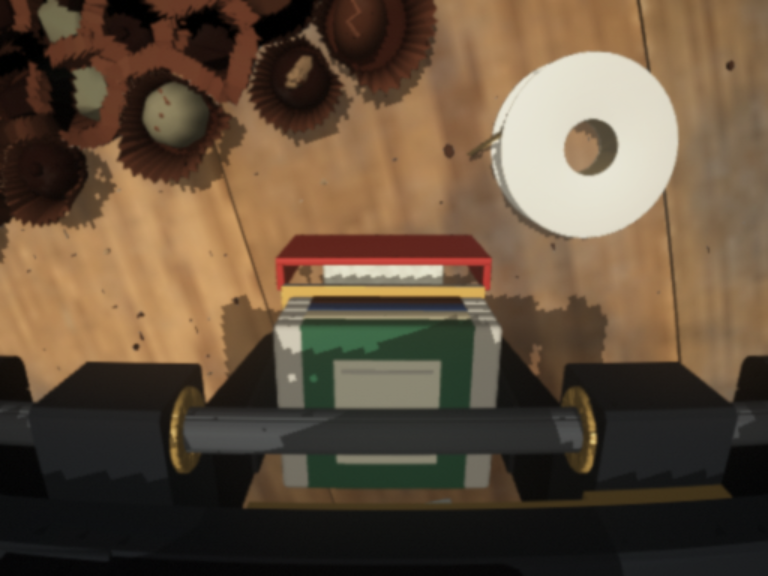

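```bash
python3 - <<'E'
from a import *
c=env.calibration("wrist");s=env.state()
T=s["eef_pos"][:2];t=s["tcp_rot"][2]
ux=np.array([np.sin(t),-np.cos(t)]);uy=np.array([np.cos(t),np.sin(t)])
zb=14+s["eef_pos"][2]+31.9
for n,p,z in [("rim oL",(277,257),44),("rim oR",(491,257),44),("rim i",(384,265),44),("gold L top",(283,289),zb+4),("gold R top",(486,289),zb+4),("gold L bot",(283,286),zb),("gold R bot",(486,286),zb)]:
    w=onz(c,(p[0]/1.5,p[1]/1.5),z)[:2]-T;print(n,w@ux,w@uy)
im=env.read_camera("wrist");cv2.imwrite("pics/z24.png",cv2.resize(im[150:220,175:340,::-1],None,fx=4.7,fy=8,interpolation=cv2.INTER_CUBIC))
E
```

```text
rim oL -37.76377298999084 34.58401761260912
rim oR 38.71733897589942 34.60112806270778
rim i 0.46703375464735875 31.623499074498852
gold L top -32.51386988533683 28.263176887414478
gold R top 33.6616921424018 28.271772815392826
gold L bot -33.2666779707451 28.08274125189205
gold R bot 34.45485110499439 28.092190945518723
```

View pics/z24.png

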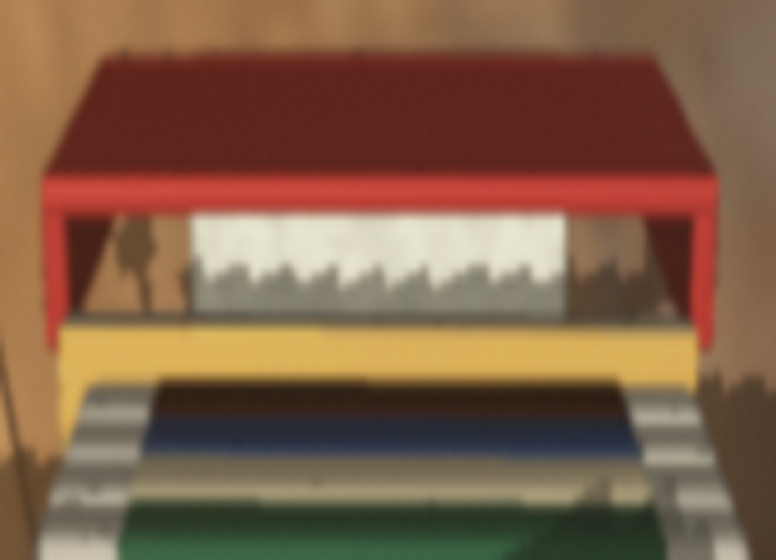

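drive_tool:
  commands:
    - {"dx":0.2,"dy":0.8,"dz":-4,"yaw":0}
    - {"dx":0,"dy":0,"dz":-6,"yaw":0}
    - {"dx":0,"dy":0,"dz":-6,"yaw":0}
    - {"dx":0,"dy":0,"dz":-4,"yaw":0}
    - {"dx":0,"dy":0,"dz":0,"yaw":0}

```text
t: 31.0
eef_pos: [632.2, 227.2, -9.4]
tcp_rot: [-3.14, 0.001, 1.263]
ft_force: [0.5, 0.3, -1.9]
opening: 0.699
```

drive_tool:
  commands:
    - {"dx":0,"dy":0,"dz":-4,"yaw":0}
    - {"dx":0,"dy":0,"dz":-5,"yaw":0}
    - {"dx":0,"dy":0,"dz":-5,"yaw":0}
    - {"dx":0,"dy":0,"dz":-4,"yaw":0}
    - {"dx":0,"dy":0,"dz":0,"yaw":0}

```text
t: 31.42
eef_pos: [632.3, 227.2, -27.1]
tcp_rot: [-3.14, 0.001, 1.263]
ft_force: [-0.4, -0.3, -1.5]
opening: 0.698
```

```bash
python3 lookb.py 25
```

```text
31.5667 [632.92278297 227.40007782 -26.00208065] [ 3.14143052e+00 -3.70310494e-05  1.26301776e+00] [-0.31906674 -0.24066579 -2.06999376] 0.7005891647709552
```

View pics/sd25.png

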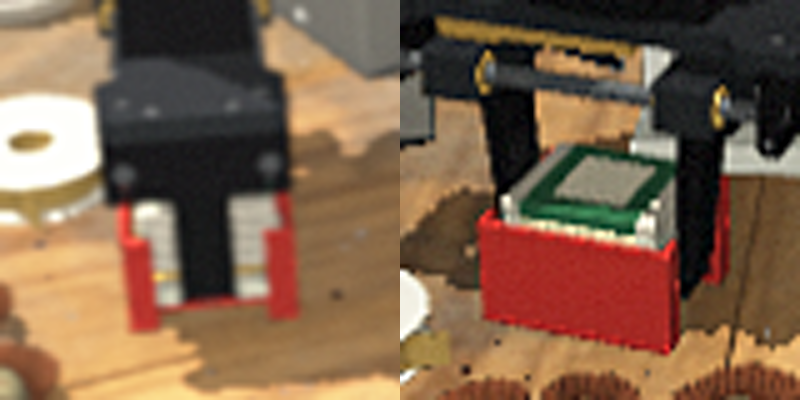

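View pics/w25.png

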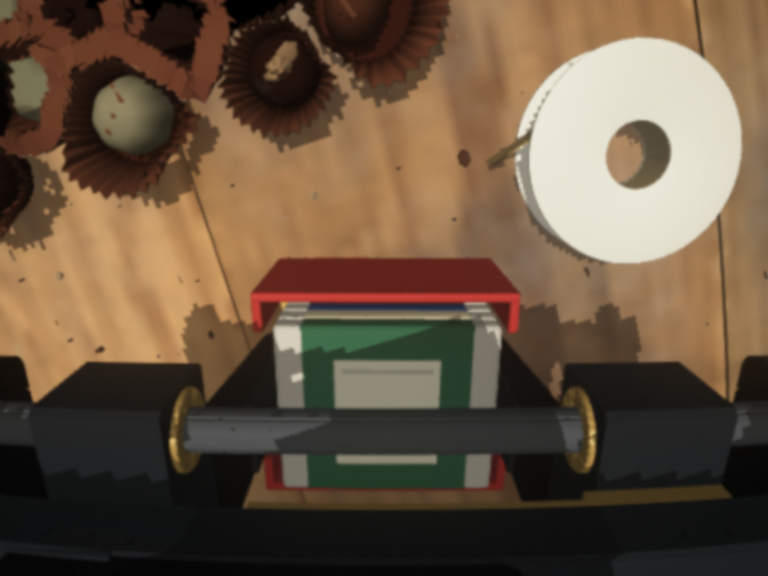

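drive_tool:
  commands:
    - {"dx":0,"dy":0,"dz":-4,"yaw":0}
    - {"dx":0,"dy":0,"dz":-3,"yaw":0}
    - {"dx":0,"dy":0,"dz":-1.5,"yaw":0}
    - {"dx":0,"dy":0,"dz":0,"yaw":0}
    - {"dx":0,"dy":0,"dz":0,"yaw":0}

```text
t: 31.98
eef_pos: [632.8, 227.4, -34.7]
tcp_rot: [-3.142, 0.0, 1.263]
ft_force: [-0.2, 0.6, -0.8]
opening: 0.7
```

drive_tool:
  commands:
    - {"dx":0,"dy":0,"dz":-1,"yaw":0}
    - {"dx":0,"dy":0,"dz":0,"yaw":0}
    - {"dx":0,"dy":0,"dz":0,"yaw":0}

```text
t: 32.23
eef_pos: [632.9, 227.4, -35.5]
tcp_rot: [3.141, -0.0, 1.263]
ft_force: [0.5, -0.2, -2.2]
opening: 0.698
```

drive_tool:
  commands:
    - {"dx":0,"dy":0,"dz":-1,"yaw":0}
    - {"dx":0,"dy":0,"dz":0,"yaw":0}
    - {"dx":0,"dy":0,"dz":0,"yaw":0}

```text
t: 32.48
eef_pos: [632.8, 227.4, -36.6]
tcp_rot: [3.142, 0.0, 1.263]
ft_force: [0.6, -0.0, -1.5]
opening: 0.7
```

```bash
python3 lookb.py 26
```

```text
32.6333 [632.86257483 227.42149437 -36.49915954] [ 3.14145542e+00 -3.90362711e-05  1.26305289e+00] [-0.71566026 -0.2311657  -1.42845098] 0.6978149606203378
```

View pics/sd26.png

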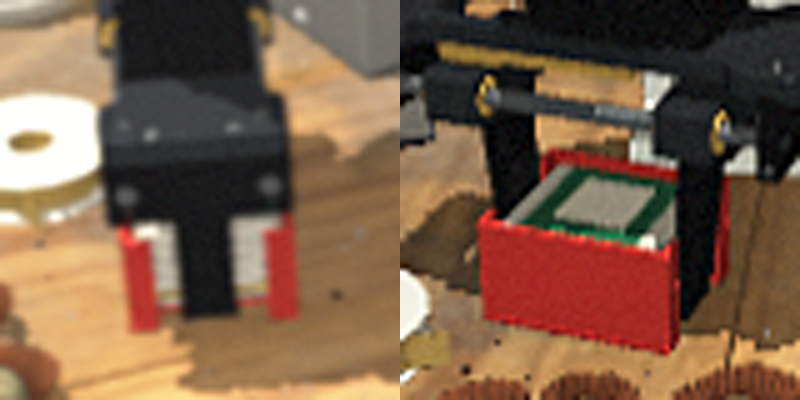

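drive_tool:
  commands:
    - {"dx":0,"dy":0,"dz":-0.5,"yaw":0}
    - {"dx":0,"dy":0,"dz":0,"yaw":0}

```text
t: 32.8
eef_pos: [632.9, 227.4, -36.9]
tcp_rot: [3.141, -0.0, 1.263]
ft_force: [0.6, -0.1, -0.2]
opening: 0.695
```

drive_tool:
  commands:
    - {"dx":0,"dy":0,"dz":0,"yaw":0}
    - {"dx":0,"dy":0,"dz":0,"yaw":0}
    - {"dx":0,"dy":0,"dz":0,"yaw":0}
    - {"dx":0,"dy":0,"dz":0,"yaw":0}
    - {"dx":0,"dy":0,"dz":0,"yaw":0}
  grip: 0.85

```text
t: 33.22
eef_pos: [632.9, 227.4, -37.0]
tcp_rot: [3.141, -0.0, 1.263]
ft_force: [-0.4, -0.4, -0.0]
opening: 0.848
```

```bash
python3 lookb.py 27
```

```text
33.3667 [632.80545204 227.41711516 -37.05698114] [ 3.14153752e+00 -3.55121133e-06  1.26307381e+00] [0.2774369  0.09606469 0.06116145] 0.8496479547576521
```

View pics/sd27.png

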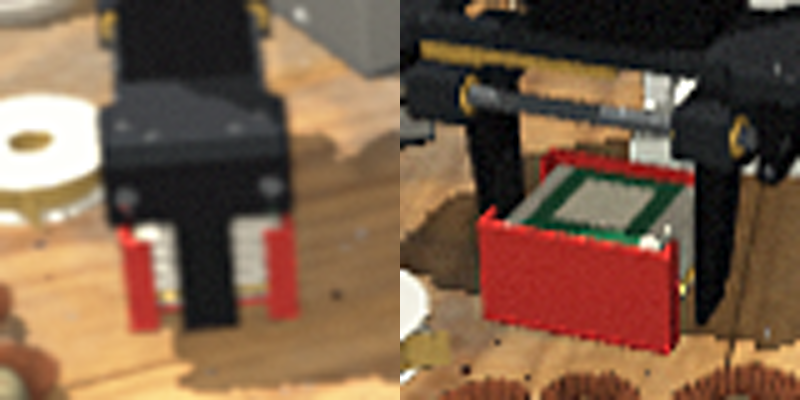

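View pics/w27.png

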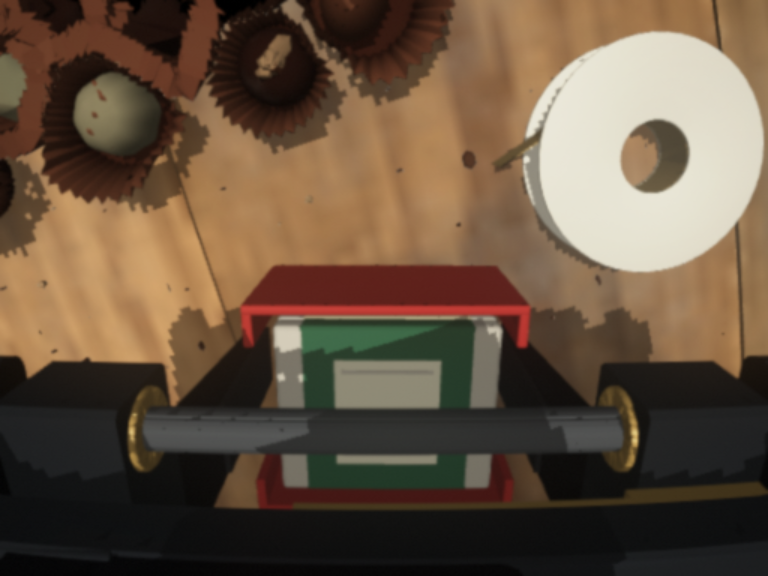

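Released with the pile flat inside the box. Now I'll raise the hand straight up and check from above.

drive_tool:
  commands:
    - {"dx":0,"dy":0,"dz":10,"yaw":0}
    - {"dx":0,"dy":0,"dz":25,"yaw":0}
    - {"dx":0,"dy":0,"dz":38,"yaw":0}
    - {"dx":0,"dy":0,"dz":38,"yaw":0}
    - {"dx":0,"dy":-10,"dz":30,"yaw":0}

```text
t: 33.78
eef_pos: [633.1, 218.6, 107.5]
tcp_rot: [3.14, -0.001, 1.264]
ft_force: [0.5, 0.0, 0.6]
opening: 0.849
```

drive_tool:
  commands:
    - {"dx":-8,"dy":-30,"dz":10,"yaw":0}
    - {"dx":-8,"dy":-30,"dz":0,"yaw":0}
    - {"dx":-8,"dy":-30,"dz":0,"yaw":0}
    - {"dx":0,"dy":0,"dz":0,"yaw":0}
    - {"dx":0,"dy":0,"dz":0,"yaw":0}

```text
t: 34.2
eef_pos: [608.9, 126.2, 115.1]
tcp_rot: [3.141, -0.0, 1.261]
ft_force: [-0.2, -0.8, 0.4]
opening: 0.849
```

```bash
python3 lookb.py 28; python3 - <<'E'
from h import *
import json
c=env.calibration("wrist");im=env.read_camera("wrist");json.dump({k:np.array(v).tolist() for k,v in c.items()},open("w28.json","w"))
cv2.imwrite("pics/z28.png",cv2.resize(im[20:140,170:350,::-1],None,fx=4,fy=4,interpolation=cv2.INTER_CUBIC))
E
```

```text
34.35 [609.11558566 128.16541528 114.28639834] [ 3.14104916e+00 -3.43162438e-04  1.26357750e+00] [ 0.21010875 -0.33189044 -1.48992443] 0.8525637369354456
```

View pics/sd28.png

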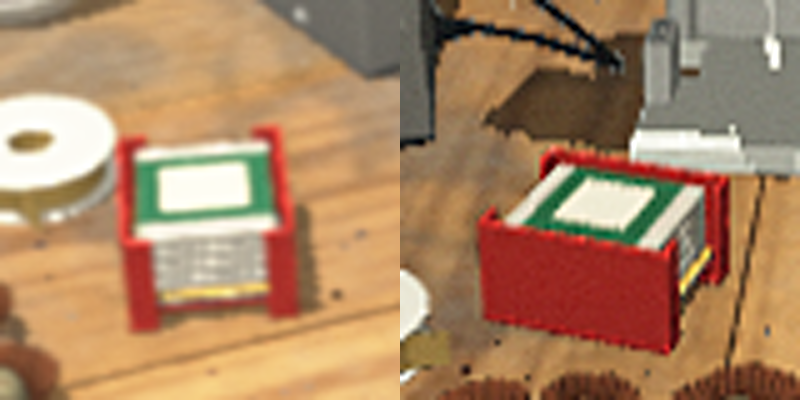

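View pics/w28.png

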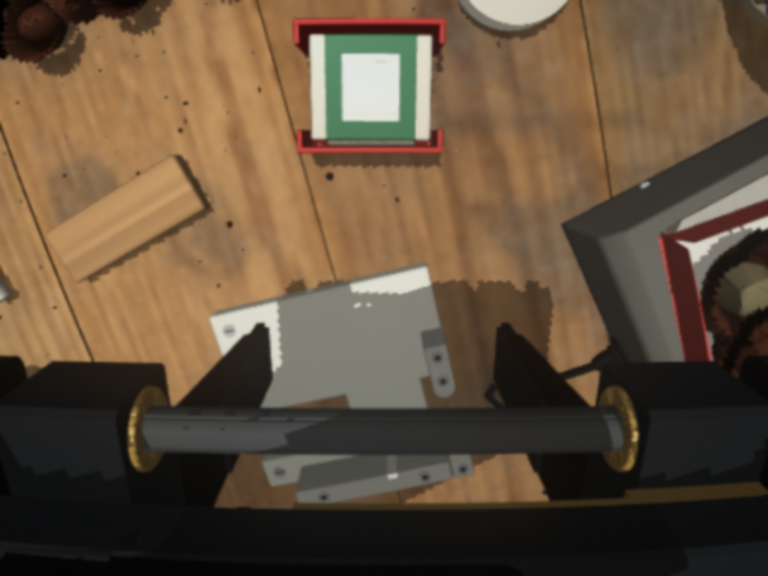

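View pics/z28.png

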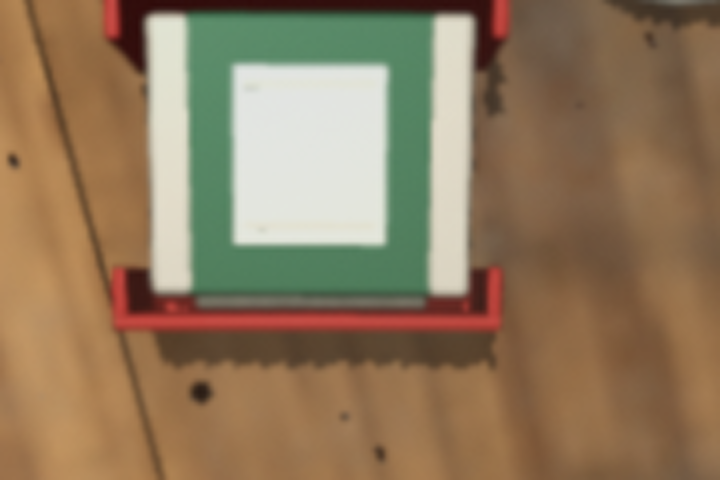

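```bash
python3 - <<'E'
from a import *
c={k:np.array(v) for k,v in json.load(open("w28.json")).items()}
px=off(170,20,4,[(115,330),(502,329),(112,267),(503,266)])
p,r=fit(c,[(-39,-34,44),(39,-34,44),(-39,-21.5,44),(39,-21.5,44)],px,[633,226,-.3]);print(p,np.degrees(p[2]),"\n",r)
# whole-image points for far rim
px2=px[:2]+[(294/1.5,20/1.5),(445/1.5,20/1.5)]
p,r=fit(c,[(-39,-34,44),(39,-34,44),(-39,34,44),(39,34,44)],px2,[633,226,-.3]);print(p,np.degrees(p[2]),"\n",r)
px=off(170,20,4,[(145,14),(474,14),(470,295),(153,294)])
g,r=fit(c,[(-32,27,41),(32,27,41),(32,-27,41),(-32,-27,41)],px,[633,226,-.3]);print(g,np.degrees(g[2]),"\n",r)
C,S=np.cos(p[2]),np.sin(p[2]);d=g[:2]-p[:2];print("green in box",C*d[0]+S*d[1],-S*d[0]+C*d[1])
E
```

```text
[633.5 226.2  -0.3] -17.489060824671363 
 [[-0.4  0.1]
 [ 0.3  0.1]
 [-0.2 -0.1]
 [ 0.4 -0.1]]
[633.3 226.   -0.3] -17.490073580216873 
 [[-0.5  0.5]
 [ 0.2  0.5]
 [-0.7 -0.3]
 [ 1.  -0.7]]
[633.9 225.7  -0.3] -17.608047832291042 
 [[-0.1 -0.3]
 [ 0.4 -0.4]
 [ 0.   0.2]
 [-0.3  0.5]]
green in box 0.6577370457957954 -0.0962023763748732
```

```bash
python3 - <<'E'
from h import *
print(env.job_done())
E
```

```text
the job is handed in; nothing more can be done
None
```

I squared the pile in the corner, lowered it into the gift box in the grip, and handed the job in at about 34 s. No verdict was reported.

- **Moves:** I lifted the pile off the slat by its width and set it down in the corner. I tapped it against the side fence, then the end fence, then the side fence again, low for the board and higher for the bars. I gripped the board by its ends through the thumb slots and opened the fingers with it resting on the pad or about 0.5 mm above it.
- **Squaring check:** The pile looked flush at both fences. Each bar push stopped about 3 mm further on than the board push, which is the size difference between bar and board. I did not measure the bars under the green one individually.
- **Last check in the box:** The green bar was about 0.7 mm (x) and 0.1 mm (y) off the box's centre and 0.1° off its angle. The layers below it looked flat and aligned in the scene and side pictures. The box's measured position stayed within about 1 mm. The hand was well clear when I handed in.
- **Bystanders:** I never touched the spool, praline or marker and saw no movement, but I did not measure their positions at the end.

Two things went wrong and were mended:

- **Fingertip height:** The fingertips were about 40 mm higher than the reported tool position. My first close was therefore empty, above the pile, and I worked with that offset afterwards.
- **Bars tipped:** While I lowered the fingers for the end-fence push they caught the top two bars and tipped them. The bars fell back flat when I backed off, and the later taps brought them square again.

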